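# Inspect the last unit and set out the next batch at an assembly bench

### The job

Hold the last finished unit (the crowned one standing apart on the left) up in front of the inspection camera, level with the lens and about 11 cm from it, showing it squarely for a second each the yellow label, then the red latch, then the black latch, and stand it at the robot's end of the finished row, in line and at the same spacing. Set out the next batch too: stand each open unit centred in front of a parts bin of its own, a finger's width (2 cm) clear of the bin, and close by its left side (as you look from the robot towards the bins), again 2 cm clear and level with it, stand one flanged sleeve of the right length, 115 mm, as long as its tie rods. Keep the finished unit upright, keep off the camera, and leave the 95 mm and 135 mm sleeves, the two units already in the row and everything else on the bench as they are.

Things in the scene. Friction and masses are not known exactly. Their poses are not given: they have to be found in the camera images.
- finished: Last finished unit, apart on the left: white base 72 mm wide, rods, white crown 72 mm wide, top 143 mm up with lugs to 152; from it rises a bare round steel shaft 14 mm thick to 195 mm (grip it from above). Side plates, with tabs on the crown edge: yellow label -x, red latch +y, black latch -y. 0.45 kg, mostly base. Origin: centre of underside, z up.
- finished_label (a point): Middle of the yellow label's face, on the finished unit's -x side, 36 mm from its axis and 80 mm above its underside.
- finished_red (a point): Middle of the red latch, on the finished unit's +y side, 36 mm from its axis and 80 mm above its underside.
- finished_black (a point): Middle of the black latch, on the finished unit's -y side, 36 mm from its axis and 80 mm above its underside.
- done_a: Unit just like finished, already inspected: the far one of the finished row on the right. Its x axis lies along the row: done_b stands at x = -0.10 of this frame, the next free place is x = -0.20, y = 0.
- done_b: Unit just like finished, already inspected: the near one of the finished row, 100 mm from done_a, at its robot's end.
- inspector: Inspection camera, fixed, on the left: blue box camera on a post, 165 mm high, foot 90 mm square. Origin on the bench under the camera, z up. The front of its lens is at x = -0.05, y = 0, z = 0.14 of this frame and looks along -x; so x = -0.16, z = 0.14 is 11 cm straight in front of it.
- open_1: Open unit: white base disc 72 mm wide, 16 mm thick, four steel tie rods and a black spindle, no crown. Rods end 131 mm above the bench, 30 mm from the axis; the spindle's bare round steel end, 14 mm thick, reaches 158 mm (grip its top 25 mm from above). 0.4 kg, mostly base. Origin: centre of underside, z up. One of the three may be absent (None).
- open_2: Open unit: white base disc 72 mm wide, 16 mm thick, four steel tie rods and a black spindle, no crown. Rods end 131 mm above the bench, 30 mm from the axis; the spindle's bare round steel end, 14 mm thick, reaches 158 mm (grip its top 25 mm from above). 0.4 kg, mostly base. Origin: centre of underside, z up. One of the three may be absent (None).
- open_3: Open unit: white base disc 72 mm wide, 16 mm thick, four steel tie rods and a black spindle, no crown. Rods end 131 mm above the bench, 30 mm from the axis; the spindle's bare round steel end, 14 mm thick, reaches 158 mm (grip its top 25 mm from above). 0.4 kg, mostly base. Origin: centre of underside, z up. One of the three may be absent (None).
- sleeve_1: Black flanged spacer sleeve, medium, standing upright on its flange: 115 mm long in all, tube 34 mm across, flange at the bottom 46 mm across and 8 mm thick, a grey band 12 mm below the top. About 0.16 kg. Origin: centre of the underside, z up. The right length: the same as the open units' tie rods.
- sleeve_2: Black flanged spacer sleeve, medium, standing upright on its flange: 115 mm long in all, tube 34 mm across, flange at the bottom 46 mm across and 8 mm thick, a grey band 12 mm below the top. About 0.16 kg. Origin: centre of the underside, z up. The right length: the same as the open units' tie rods.
- sleeve_3: Black flanged spacer sleeve, medium, standing upright on its flange: 115 mm long in all, tube 34 mm across, flange at the bottom 46 mm across and 8 mm thick, a grey band 12 mm below the top. About 0.16 kg. Origin: centre of the underside, z up. The right length: the same as the open units' tie rods.
- short_1: Black flanged spacer sleeve, short, standing upright on its flange: 95 mm long in all, tube 34 mm across, flange at the bottom 46 mm across and 8 mm thick, a grey band 12 mm below the top. About 0.16 kg. Origin: centre of the underside, z up. Wrong length: leave it where it is.
- long_1: Black flanged spacer sleeve, long, standing upright on its flange: 135 mm long in all, tube 34 mm across, flange at the bottom 46 mm across and 8 mm thick, a grey band 12 mm below the top. About 0.16 kg. Origin: centre of the underside, z up. Wrong length: leave it where it is.
- long_2: Black flanged spacer sleeve, long, standing upright on its flange: 135 mm long in all, tube 34 mm across, flange at the bottom 46 mm across and 8 mm thick, a grey band 12 mm below the top. About 0.16 kg. Origin: centre of the underside, z up. Wrong length: leave it where it is.
- bin_a: Dark green parts bin with black knobs, 170 mm long (x), 100 wide (y), 88 high, fixed; one of three along the back. Origin on the bench under the middle of its low front lip, which is 45 mm high and faces the robot (-x); the bin reaches back to x = 0.171; +y is left as seen from the robot. An open unit stands right at x = -0.055, y = 0, its sleeve at x = -0.055, y = 0.08 of this frame.
- bin_b: Orange parts bin with steel pins, 170 mm long (x), 100 wide (y), 88 high, fixed; one of three along the back. Origin on the bench under the middle of its low front lip, which is 45 mm high and faces the robot (-x); the bin reaches back to x = 0.171; +y is left as seen from the robot. An open unit stands right at x = -0.055, y = 0, its sleeve at x = -0.055, y = 0.08 of this frame.
- bin_c: Bright green parts bin with white caps, 170 mm long (x), 100 wide (y), 88 high, fixed; one of three along the back. Origin on the bench under the middle of its low front lip, which is 45 mm high and faces the robot (-x); the bin reaches back to x = 0.171; +y is left as seen from the robot. An open unit stands right at x = -0.055, y = 0, its sleeve at x = -0.055, y = 0.08 of this frame.
- bottle: Bystander, not to be disturbed. Grey drinking bottle, 72 mm across, 190 mm high, near right. Origin under its middle.
- screw_pot: Bystander, not to be disturbed. Small amber screw pot, 60 mm across, 45 mm high, between the finished row and the bins. Origin under its middle.
- mug: Bystander, not to be disturbed. Blue mug, 80 mm across, 90 mm high, near left. Origin under its middle.
- screw_tool: Bystander, not to be disturbed. Hand screwdriver lying on the left, by the camera.
- spanner: Bystander, not to be disturbed. Spanner lying to the right of the finished row.

How it is judged:
By the outcome, as a careful person would: the job done as asked, in the order asked, and still so for the second after the job is handed in, with the robot touching nothing.
Of open_1, open_2, open_3 only 2 to 3 are there at a start; the rules pass over those that are not, and their reading is None.
At some moment in a run one of open_1, open_2, open_3, sleeve_1, sleeve_2, sleeve_3 may be knocked a few centimetres aside while the robot is not near it.
It also fails if it takes over 210 s, if anything falls off the work surface, if the arm or the gripper's body presses on something with over 40 N, if the wrist force passes 120 N, or if a joint passes its speed limit or range.

### The arm

A 6-joint arm with a two-finger parallel gripper is mounted at the origin on the work surface. World frame = base frame: x ahead of the robot, y to its left, z up, the work surface at z = 0. Lengths are in m, angles in rad, forces in N, time in s.
With the tool pointing down it reaches from about 0.375 to 0.975 m from the base axis. Payload 3.8 kg.
Tool frame: the origin (TCP) lies on the centre line of the jaws, within the pads' length; the fingertips stand 14 mm ahead of it and the grasp point (between the pads) lies 5 mm behind it; z points along the fingers, y is the line along which they close (so a half turn about z gives the same grasp; the last joint's range is limited). The gripper opens to 88 mm and grips with 3 to 60 N. Pads are 18 mm wide; open, the fingers measure 123 mm over their backs; the gripper's body (75 mm by 187 mm) begins 45 mm behind the grasp point.
Start: joints at [1.074, 0.264, 1.604, -0, 1.274, -0.037], TCP at [0.3, 0.605, 0.253] pointing down, gripper open.
Joint ranges: [-2.63, 2.63], [-0.94, 2.18], [0.31, 2.57], [-1.31, 4.45], [0, 2.66], [-2.55, 2.55]. Speed limits (rad/s): [2.57, 2.57, 3.14, 3.14, 3.14, 3.14].

### API

Orientations are given as a unit quaternion [w, x, y, z].
In Python, from station import arm, read_camera, camera_params, close_job, models gives the robot as it stands. The module is installed in compiled form; this text tells all that it offers.
- The arm moves only by the tool step_arm, never from a script. Its argument "moves" is a list of rows, each a list of 3 entries, a list of its own where there are three numbers: the shift along the world's x, y, z in cm, then the turn about the world's z in degrees, then the closure, from 0 (fully open) to 1 (shut). In form: [[[x, y, z], roll, claw], ...]. A call has 1 to 8 rows; each row shifts and turns the commanded pose from where the row before left it; what a row does not reach is not made up. A row lasts 1/10 s, in which the tool goes at most 50 mm and 8.59 degrees, less where a joint would pass 70% of its speed; a pose out of reach is approached as far as the arm can. A call with a gripper value outside its range is refused whole. The fingers move at their own pace and stop on an object; the grip force is fixed at half the most. Time passes only in rows, so rows that do not move let the fingers close. It gives the time, the measured TCP pose, the force, the opening and the grip force at its end, in the units of the state.
- arm.read_state(): the state, without advancing time (a new reading comes with each control period).
- read_camera(name): name is "side" or "top"; returns the picture (420x560x3 uint8, red, green, blue); there is no depth.
- camera_params(name): a dict with "fx", "fy", "cx", "cy" (pixels), "eye" and "orientation" of the camera in the world. Camera axes: x right, y up, looking along -z (the intrinsics and any distortion apply to the point x, -y, -z); pixel columns grow to the right and rows downward; lengths in m; the calibration is good to about 2 mm. A picture is of the moment at which its call begins. camera_params takes no time and is no camera call.
- close_job(): hands the job in; it is judged then, once.
Trained networks look in the newest picture that a camera, given by its name, has taken for a name from the list of things; names that differ only in an ending like _2 or _b are one class to them, and where a whole thing is asked for, a point or a joint stands for the part that bears it (a point fixed in the world has none). Each returns a list of dicts, best first, with "score" (0 to 1); they miss things now and then, are a little off and sometimes report something else, mostly with a low value. They report only what shows in the picture. A call takes as long as a camera call.
- models.search_frame(camera, target): "xyz" ([x, y, z] in m, in world coordinates, good to about 4 mm: the middle of the surface that is visible of it).
- models.cut_out(camera, target): "region" (420x560 bool, what is visible of it).
The state is a dict: "time": time; "joint_positions": joint angles; "qd": joint speeds; "effort": joint torques, N m; "tool_pos": TCP position; "orientation": TCP orientation; "wrist_force": force on the tool from outside, world axes, zero at the start; "moment": the same for the moment, N m; "opening": opening from 0.0 (shut) to 1.0 (fully open); "grip_force": force on a finger pad.
Only numpy, scipy, OpenCV 4.12 (cv2) and the standard library are available. Lean on these libraries where they do the work, as an engineer would, in place of code of your own. Each camera call takes 0.05 s, during which the arm holds its last target. There are 200 camera calls.

## Working session

There is one attempt and no reset: what is moved stays moved. The work goes in short steps, Python scripts to look and compute and a tool call to move; the robot and the scene stay as the last step left them, time stands still between calls to the robot, and variables do not carry over. Pictures are saved under pics/ and viewed, at most 14 in all, crops included, and the job is handed in when it is done.

Besides the shell and the picture viewer there is one more tool, called after "Emit:" as a command line: name --argument value ..., lists and objects as JSON in quotes. step_arm: Moves the arm, as the interface text tells. Its arguments: {"type":"object","properties":{"moves":{"type":"array"}},"required":["moves"]}

```bash
mkdir -p pics; cat > h.py <<'E'
import numpy as np, cv2
from scipy.spatial.transform import Rotation as R
from station import arm, read_camera, camera_params, close_job, models
def snap(c,name=None):
    im=read_camera(c)
    if name: cv2.imwrite(f'pics/{name}.png',im[:,:,::-1])
    return im
def cam(c):
    p=camera_params(c); q=p['orientation']; return p,R.from_quat([q[1],q[2],q[3],q[0]]).as_matrix(),np.array(p['eye'])
def ray(c,u,v,z):
    p,M,e=cam(c); d=M@np.array([(u-p['cx'])/p['fx'],-(v-p['cy'])/p['fy'],-1]); return e+d*(z-e[2])/d[2]
def proj(c,P):
    p,M,e=cam(c); a=M.T@(np.array(P)-e); return np.array([p['cx']+p['fx']*a[0]/-a[2], p['cy']-p['fy']*a[1]/-a[2]])
E
python3 - <<'E'
from h import *
for c in('side','top'):
    snap(c,c+'0'); print(camera_params(c))
s=arm.read_state(); print(s['time'],s['tool_pos'],s['orientation'],s['opening'])
for t in ['finished','done_a','inspector','open_1','sleeve_1','short_1','long_1','bin_a','bin_b','bin_c','bottle','screw_pot','mug','screw_tool','spanner']:
    print(t,[(np.round(d['xyz'],3).tolist(),round(d['score'],2)) for d in models.search_frame('top',t)])
E
```

```text
{'fx': 489.90178588439034, 'fy': 489.90178588439034, 'cx': 280.2398743789395, 'cy': 218.76945249814474, 'eye': array([-0.70236837, -0.30191123,  1.1432978 ]), 'orientation': array([ 0.71176515,  0.32509587, -0.26442079, -0.56372395])}
{'fx': 529.5305623293319, 'fy': 529.5305623293319, 'cx': 282.02926701256973, 'cy': 210.06167572007126, 'eye': array([ 0.26792058, -0.02249037,  1.51357292]), 'orientation': array([ 0.70621365,  0.05696476, -0.05975291, -0.70316918])}
0.1 [0.29924787 0.60434314 0.25152273] [-2.41856039e-04  2.27844992e-01  9.73696885e-01 -9.88783934e-04] 0.9993973729043617
finished [([0.511, -0.097, 0.12], 0.64), ([0.434, 0.262, 0.144], 0.6)]
done_a [([0.548, -0.384, 0.144], 0.76), ([0.648, -0.382, 0.144], 0.69), ([0.475, 0.428, 0.022], 0.51)]
inspector [([0.79, -0.194, 0.031], 0.74), ([0.427, -0.048, 0.075], 0.7), ([0.537, -0.27, 0.012], 0.68), ([0.603, 0.434, 0.149], 0.59), ([0.473, 0.426, 0.021], 0.19)]
open_1 [([0.415, 0.126, 0.079], 0.96), ([0.518, 0.084, 0.074], 0.79), ([0.424, -0.049, 0.076], 0.78)]
sleeve_1 [([0.378, -0.214, 0.116], 0.83), ([0.49, -0.183, 0.108],
[... 295 characters left out ...]
, 0.027], 0.69), ([0.785, -0.006, 0.024], 0.59), ([0.377, -0.217, 0.116], 0.53), ([0.511, -0.1, 0.122], 0.21)]
bin_b [([0.788, -0.198, 0.032], 0.87), ([0.768, 0.179, 0.027], 0.69), ([0.785, -0.006, 0.024], 0.59), ([0.377, -0.217, 0.116], 0.53), ([0.511, -0.1, 0.122], 0.21)]
bin_c [([0.788, -0.198, 0.032], 0.87), ([0.768, 0.179, 0.027], 0.69), ([0.785, -0.006, 0.024], 0.59), ([0.377, -0.217, 0.116], 0.53), ([0.511, -0.1, 0.122], 0.21)]
bottle [([0.304, -0.353, 0.128], 0.7), ([0.44, 0.258, 0.144], 0.45)]
screw_pot [([0.536, -0.269, 0.015], 0.86)]
mug [([0.288, 0.391, 0.032], 0.68)]
screw_tool [([0.477, 0.428, 0.024], 0.86)]
spanner [([0.61, -0.518, 0.008], 0.83), ([0.516, 0.085, 0.074], 0.57)]
```

View pics/top0.png

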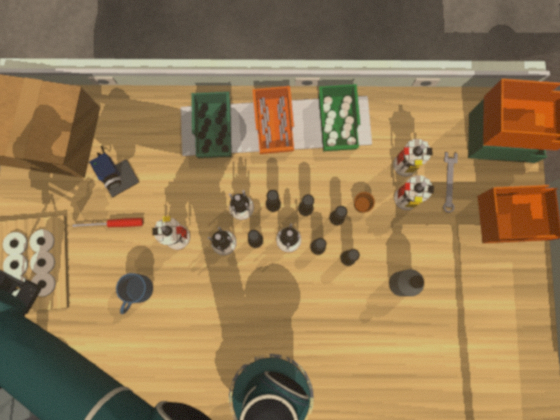

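View pics/side0.png

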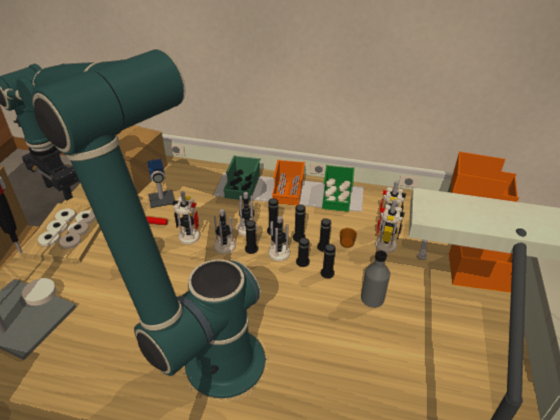

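```bash
cat >> h.py <<'E'
from scipy.optimize import minimize
def circ(c,x,y,z,r): 
    t=np.linspace(0,2*np.pi,40); return np.array([proj(c,[x+r*np.cos(a),y+r*np.sin(a),z]) for a in t])
def sil(c,parts,x,y,S=4):
    m=np.zeros((420*S,560*S),np.uint8)
    for z0,z1,r in parts:
        P=np.vstack([circ(c,x,y,z0,r),circ(c,x,y,z1,r)])*S+S/2
        cv2.fillConvexPoly(m,cv2.convexHull(np.round(P).astype(np.int32)),255)
    return cv2.resize(m,(560,420),interpolation=cv2.INTER_AREA)/255.
def fit(c,mask,parts,x,y):
    f=lambda p:np.abs(sil(c,parts,*p)-mask).sum()/mask.sum()
    r=minimize(f,[x,y],method='Nelder-Mead',options=dict(initial_simplex=[[x,y],[x+.008,y],[x,y+.008]],xatol=2e-4,fatol=1e-4,maxiter=60))
    return r.x,r.fun
def sleeve(h): return [(0,.008,.023),(.008,h,.017)]
OPEN=[(0,.016,.036),(.016,.131,.034),(.131,.158,.007)]
UNIT=[(0,.143,.036),(.143,.195,.007)]
E
python3 - <<'E'
from h import *
snap('top');
for c in ('top','side'):
    snap(c)
    for t in ['sleeve_1','short_1','long_1']:
        for d in models.cut_out(c,t):
            m=d['region'].astype(float)
            if d['score']<.3 or m.sum()>900: continue
            v,u=np.argwhere(m).mean(0); g=ray(c,u,v,.06)
            o=[]
            for h in (.095,.115,.135):
                p,e=fit(c,m,sleeve(h),g[0],g[1]); o+= [np.round(p,4).tolist(),round(e,3)]
            print(c,t,round(d['score'],2),int(m.sum()),o)
im=snap('top')
def crop(u0,u1,v0,v1,s,n): cv2.imwrite(f'pics/{n}.png',cv2.resize(im[v0:v1,u0:u1,::-1],None,fx=s,fy=s,interpolation=cv2.INTER_CUBIC))
crop(140,370,80,270,3.1,'c1')
im=snap('side'); crop(140,420,140,310,2.85,'c2')
E
```

```text
Traceback (most recent call last):
  File "h.py", line 25, in fit
    r=minimize(f,[x,y],method='Nelder-Mead',options=dict(initial_simplex=[[x,y],[x+.008,y],[x,y+.008]],xatol=2e-4,fatol=1e-4,maxiter=60))
  File "h.py", line 24, in <lambda>
    f=lambda p:np.abs(sil(c,parts,*p)-mask).sum()/mask.sum()
                      ~~~^^^^^^^^^^^^
  File "h.py", line 20, in sil
    P=np.vstack([circ(c,x,y,z0,r),circ(c,x,y,z1,r)])*S+S/2
                                  ~~~~^^^^^^^^^^^^
  File "h.py", line 16, in circ
    t=np.linspace(0,2*np.pi,40); return np.array([proj(c,[x+r*np.cos(a),y+r*np.sin(a),z]) for a in t])
                                                  ~~~~^^^^^^^^^^^^^^^^^^^^^^^^^^^^^^^^^^^
  File "h.py", line 13, in proj
    p,M,e=cam(c); a=M.T@(np.array(P)-e); return np.array([p['cx']+p['fx']*a[0]/-a[2], p['cy']-p['fy']*a[1]/-a[2]])
          ~~~^^^
  File "h.py", line 9, in cam
    p=camera_params(c); q=p['orientation']; return p,R.from_quat([q[1],q[2],q[3],q[0]]).as_matrix(),np.array(p['eye'])
ValueError: time passes only in moves, steps and waits
```

```bash
sed -i 's/^def cam(c)/from functools import lru_cache\n@lru_cache\ndef cam(c)/' h.py
python3 - <<'E'
from h import *
import pickle
ims={};masks=[]
for c in ('top','side'):
    ims[c]=snap(c)
    for t in ['sleeve_1','short_1','long_1','open_1','finished']:
        for d in models.cut_out(c,t): masks.append((c,t,d['score'],d['region']))
pickle.dump((ims,masks),open('m.pkl','wb'))
def crop(im,u0,u1,v0,v1,s,n): cv2.imwrite(f'pics/{n}.png',cv2.resize(im[v0:v1,u0:u1,::-1],None,fx=s,fy=s,interpolation=cv2.INTER_CUBIC))
crop(ims['top'],140,370,80,270,3.1,'c1'); crop(ims['side'],140,420,140,310,2.85,'c2')
for c,t,s,m in masks:
    if 'e_1' not in t and t[:5] not in('short','long_'): continue
    m=m.astype(float)
    if s<.3 or m.sum()>900: continue
    v,u=np.argwhere(m).mean(0); g=ray(c,u,v,.06); o=[]
    for h in (.095,.115,.135):
        p,e=fit(c,m,sleeve(h),g[0],g[1]); o+= [np.round(p,4).tolist(),round(float(e),3)]
    print(c,t,round(s,2),int(m.sum()),(int(u),int(v)),o)
E
```

```text
top sleeve_1 0.69 240 (350, 257) [[0.3831, -0.2184], 0.078, [0.3823, -0.2175], 0.12, [0.3802, -0.2148], 0.195]
top sleeve_1 0.63 361 (363, 201) [[0.5378, -0.2602], 0.238, [0.537, -0.2587], 0.253, [0.5363, -0.2581], 0.318]
top sleeve_1 0.6 248 (255, 238) [[0.4345, 0.0479], 0.081, [0.4329, 0.0475], 0.059, [0.4316, 0.0473], 0.08]
top sleeve_1 0.56 260 (338, 215) [[0.4999, -0.1879], 0.078, [0.4982, -0.187], 0.089, [0.4981, -0.187], 0.167]
top short_1 0.53 223 (318, 246) [[0.4134, -0.1312], 0.074, [0.413, -0.1311], 0.128, [0.4126, -0.1307], 0.193]
top long_1 0.69 278 (306, 205) [[0.5271, -0.0963], 0.126, [0.5267, -0.0963], 0.067, [0.5248, -0.0957], 0.067]
top long_1 0.57 309 (273, 201) [[0.5399, -0.0025], 0.183, [0.5399, -0.0028], 0.119, [0.5366, -0.0023], 0.081]
side sleeve_1 0.74 397 (328, 261) [[0.387, -0.2155], 0.154, [0.3842, -0.216], 0.081, [0.3822, -0.2162], 0.219]
side sleeve_1 0.72 331 (250, 238) [[0.438, 0.0497], 0.16, [0.4341, 0.0482], 0.157, [0.434, 0.0484], 0.311]
side sleeve_1 0.68 757 (158, 185) [[0.6201, 0.4509], 0.741, [0.6214, 0.4505], 0.68, [0.6197, 0.4511], 0.619]
side sleeve_1 0.52 315 (324, 234) [[0.5188, -0.1838], 0.239, [0.4996, -0.185], 0.212, [0.4979, -0.1856], 0.37]
side short_1 0.68 344 (302, 251) [[0.417, -0.1296], 0.071, [0.414, -0.1296], 0.196, [0.4141, -0.1297], 0.354]
side long_1 0.82 301 (272, 213) [[0.5824, 0.0078], 0.256, [0.5613, 0.0032], 0.226, [0.5428, -0.0014], 0.304]
side long_1 0.74 388 (299, 221) [[0.5529, -0.092], 0.294, [0.5493, -0.0936], 0.179, [0.5287, -0.0963], 0.167]
```

View pics/c1.png

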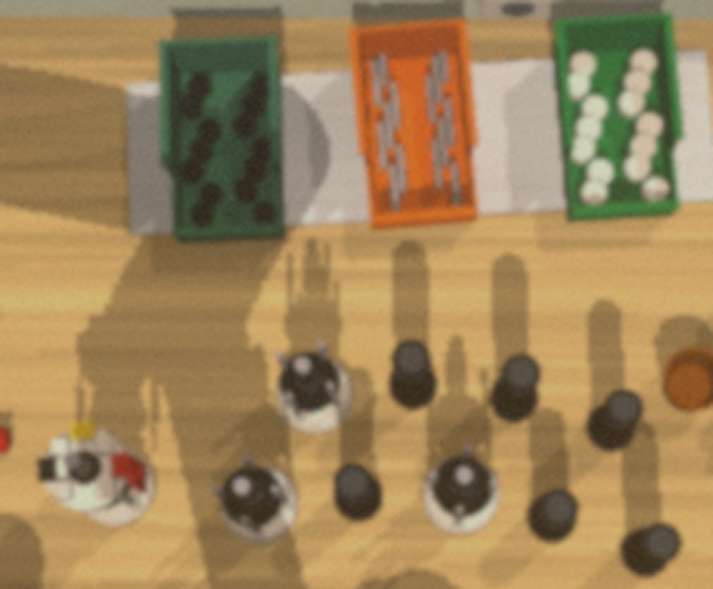

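View pics/c2.png

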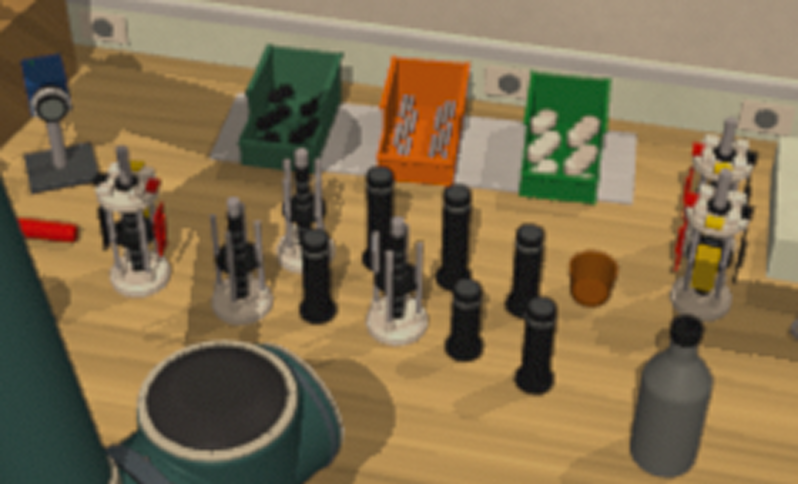

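```bash
python3 - <<'E'
from h import *
import pickle
ims,_=pickle.load(open('m.pkl','rb')); t=ims['top']; s=ims['side']
def crop(im,u0,v0,w,h,k): return cv2.resize(im[v0:v0+h,u0:u0+w,::-1],None,fx=k,fy=k,interpolation=cv2.INTER_CUBIC)
a=np.hstack([crop(t,85,140,60,60,6),crop(t,390,130,60,60,6)]); b=np.hstack([crop(t,150,210,60,40,6),crop(s,140,150,60,40,6)])
cv2.imwrite('pics/d1.png',np.vstack([a,b]))
cv2.imwrite('pics/d2.png',crop(t,185,75,180,90,4.4))
E
```

```text
(no output)
```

View pics/d1.png

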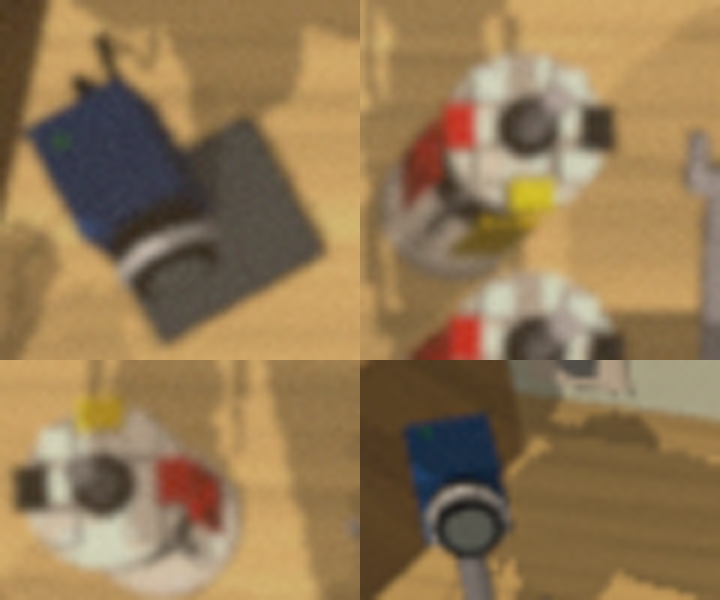

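View pics/d2.png

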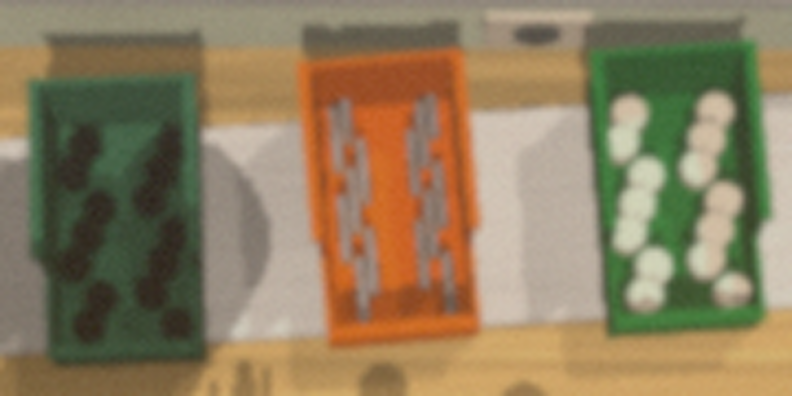

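```bash
cat > fitp.py <<'E'
from h import *
from scipy.optimize import least_squares
def fitpts(obs,x0,c='top'):
    # obs: list of (u,v,[px,py,pz]); -> x,y,yaw
    def f(p):
        C,S=np.cos(p[2]),np.sin(p[2])
        return np.concatenate([proj(c,[p[0]+C*q[0]-S*q[1],p[1]+S*q[0]+C*q[1],q[2]])-[u,v] for u,v,q in obs])
    r=least_squares(f,x0); return r.x,np.round(f(r.x),1)
E
python3 - <<'E'
from fitp import *
import pickle
np.set_printoptions(precision=4,suppress=True)
D=lambda a,b:(185+(a-.5)/4.4,75+(b-.5)/4.4)
bins={'a':[(52,361),(205,357),(30,82),(197,75)],'b':[(330,345),(478,333),(300,60),(462,50)],'c':[(608,335),(765,322),(590,52),(757,42)]}
W=[[0,.05,0],[0,-.05,0],[.171,.05,.088],[.171,-.05,.088]]
for k,v in bins.items():
    x,r=fitpts([(*D(*p),w) for p,w in zip(v,W)],[.75,0,0]); 
    C,S=np.cos(x[2]),np.sin(x[2])
    print('bin',k,x[:2],np.degrees(x[2]),r,'unit',[x[0]-.055*C,x[1]-.055*S],'sleeve',[x[0]-.055*C-.08*S,x[1]-.055*S+.08*C])
E6=lambda u0,v0:(lambda a,b:(u0+(a-.5)/6,v0+(b-.5)/6))
I=E6(85,140); h=.045
for z in (.0,.012):
    x,r=fitpts([(*I(245,118),[h,-h,z]),(*I(325,248),[-h,-h,z]),(*I(170,342),[-h,h,z])],[.6,.43,.6]); print('insp',x,np.degrees(x[2]),r)
def unit(o,pts,x0):
    K={'s':[0,0,.195],'y':[-.036,0,.145],'r':[0,.036,.145],'k':[0,-.036,.145]}
    x,r=fitpts([(*o(*pts[k]),K[k]) for k in pts],x0); print('unit',x,np.degrees(x[2]),r)
unit(E6(390,130),{'s':(188,110),'y':(170,193),'r':(100,125),'k':(237,128)},[.64,-.38,0])
unit(E6(150,210),{'s':(103,123),'y':(100,53),'k':(30,127)},[.43,.26,3.1])
ims,masks=pickle.load(open('m.pkl','rb'))
for c,t,s,m in masks:
    if t not in('open_1','finished') or s<.3: continue
    v,u=np.argwhere(m).mean(0); g=ray(c,u,v,.08)
    p,e=fit(c,m.astype(float),OPEN if t=='open_1' else UNIT,g[0],g[1]); print(c,t,round(s,2),m.sum(),p,round(float(e),3))
E
```

```text
bin a [0.675  0.1721] 1.444902313926269 [ 0.6  1.3 -0.2  1.6  1.1 -1.9 -1.5 -1. ] unit [np.float64(0.6200079452885393), np.float64(0.17070258687300066)] sleeve [np.float64(0.6179906949006208), np.float64(0.25067714970939536)]
bin b [ 0.6912 -0.0116] 5.105977026568127 [-0.1  1.   0.1  1.   0.9 -0.7 -0.8 -1.2] unit [np.float64(0.6364173032037475), np.float64(-0.016464773087654823)] sleeve [np.float64(0.6292974470289974), np.float64(0.06321776984397401)]
bin c [ 0.6986 -0.2011] 5.282692897476152 [ 1.   1.2 -1.1  1.3  1.5 -0.9 -1.5 -1.5] unit [np.float64(0.6438272913401899), np.float64(-0.2061854432854283)] sleeve [np.float64(0.6364617066412315), np.float64(-0.12652523890430417)]
insp [0.6148 0.4489 0.5502] 31.5244074777336 [-0.5 -2.6  0.9  1.3 -0.4  1.3]
insp [0.6121 0.4453 0.5504] 31.53730257024547 [-0.5 -2.8  1.   1.3 -0.6  1.5]
unit [ 0.6575 -0.3889  0.001 ] 0.05774114445632666 [ 1.2 -2.4 -0.2  2.2 -2.6  0.3  1.5 -0. ]
unit [0.4377 0.2659 3.2339] 185.28697082923804 [-2.1 -1.2  1.8 -0.7  0.4  1.9]
top open_1 0.85 515 [0.4159 0.1297] 0.361
top open_1 0.6 499 [ 0.426 -0.047] 0.303
top open_1 0.57 548 [0.5187 0.0855] 0.321
top open_1 0.34 887 [0.4436 0.2756] 0.108
top finished 0.56 832 [0.4417 0.273 ] 0.081
side open_1 0.97 409 [0.5301 0.0931] 0.998
side open_1 0.9 595 [0.4279 0.1385] 0.48
side open_1 0.85 607 [ 0.4314 -0.0469] 0.477
side finished 0.86 943 [0.4433 0.2732] 0.107
side finished 0.31 289 [ 0.5154 -0.1757] 2.473
```

```bash
cat >> fitp.py <<'E'
def hullmask(P,S=4):
    m=np.zeros((420*S,560*S),np.uint8); cv2.fillConvexPoly(m,cv2.convexHull(np.round(np.array(P)*S+S/2).astype(np.int32)),255)
    return cv2.resize(m,(560,420),interpolation=cv2.INTER_AREA)/255.
def fitw(c,mask,W,x0):
    q=np.argwhere(mask)[:,::-1]; tgt=np.zeros(mask.shape,np.uint8); cv2.fillConvexPoly(tgt,cv2.convexHull(q.astype(np.int32)),1); W=np.array(W)
    def f(p):
        C,S=np.cos(p[2]),np.sin(p[2])
        return np.abs(hullmask([proj(c,[p[0]+C*w[0]-S*w[1],p[1]+S*w[0]+C*w[1],w[2]]) for w in W])-tgt).sum()/tgt.sum()
    x0=np.array(x0,float); D=np.diag([.008,.008,.08])
    r=minimize(f,x0,method='Nelder-Mead',options=dict(initial_simplex=np.vstack([x0,x0+D]),xatol=2e-4,fatol=1e-4,maxiter=120)); return r.x,r.fun
t_=np.linspace(0,2*np.pi,25)[:-1]
cyl=lambda z,r:[[r*np.cos(a),r*np.sin(a),z] for a in t_]
OPENW=cyl(0,.036)+cyl(.016,.036)+cyl(.131,.033)+cyl(.158,.007)
BINW=[[0,s*.05,z] for s in(1,-1) for z in(0,.045)]+[[.171,s*.05,z] for s in(1,-1) for z in(0,.088)]+[[.09,s*.05,.088] for s in(1,-1)]
E
python3 - <<'E'
from fitp import *
import pickle
np.set_printoptions(precision=4,suppress=True)
print('lens side',ray('side',158,177.5,.14),'top',ray('top',*(85+172/6,140+262/6),.14))
for n,a in dict(o1=(303,365),o2=(240,487),o3=(464,475)).items(): print('tip',n,ray('top',140+a[0]/3.1,80+a[1]/3.1,.158))
for n,(u,v) in dict(fin=(150+103/6,210+123/6),da=(390+185/6,130+112/6)).items(): print(n,ray('top',u,v,.195))
ims,masks=pickle.load(open('m.pkl','rb'))
for c,t,s,m in masks:
    if t!='open_1' or s<.5: continue
    v,u=np.argwhere(m).mean(0); g=ray(c,u,v,.06); print(c,t,m.sum(),*fitw(c,m,OPENW,[g[0],g[1],0]))
out=[]
for c in('top','side'):
    snap(c)
    for t in('bin_a','done_a','inspector'):
        for d in models.cut_out(c,t):
            m=d['region']; v,u=np.argwhere(m).mean(0); out.append((c,t,d['score'],m))
            if d['score']<.3: continue
            if t=='bin_a' and m.sum()>1000: g=ray(c,u,v,.03); print(c,t,round(d['score'],2),m.sum(),*fitw(c,m,BINW,[g[0]-.08,g[1],.05]))
            elif t=='done_a': g=ray(c,u,v,.09); print(c,t,round(d['score'],2),m.sum(),*fit(c,m.astype(float),UNIT,g[0],g[1]))
            else: print(c,t,round(d['score'],2),m.sum(),u,v)
pickle.dump(out,open('m2.pkl','wb'))
E
```

```text
lens side [0.5621 0.4169 0.14  ] top [0.5658 0.4187 0.14  ]
tip o1 [0.526  0.0881 0.158 ]
tip o2 [0.4227 0.1385 0.158 ]
tip o3 [ 0.4336 -0.0473  0.158 ]
fin [0.4346 0.2604 0.195 ]
da [ 0.6499 -0.3844  0.195 ]
top open_1 515 [0.419  0.1323 0.0883] 0.22311959017841373
top open_1 499 [ 0.4273 -0.0475  0.0473] 0.222615648201028
top open_1 548 [0.5185 0.0861 0.0724] 0.23966817496229256
side open_1 409 [0.5323 0.095  0.0915] 0.4615875688379108
side open_1 595 [ 0.4274  0.1376 -0.0916] 0.2857069143446852
side open_1 607 [ 0.4302 -0.0474  0.0842] 0.2702814269377737
top bin_a 0.96 2420 [ 0.6979 -0.1981  0.0688] 0.051786236063052674
top bin_a 0.89 2429 [ 0.6896 -0.0115  0.1057] 0.08145978893321343
top bin_a 0.69 2488 [0.6738 0.1729 0.0333] 0.041452432824981844
top bin_a 0.59 263 338.56273764258555 215.67300380228136
top done_a 0.94 931 [ 0.5568 -0.3904] 0.05193235188812367
top done_a 0.7 956 [ 0.6572 -0.3906] 0.05554598408401017
top inspector 0.8 1204 113.49667774086379 173.83471760797343
side bin_a 0.97 1245 [0.6788 0.1731 0.0424] 0.0649830302491367
side bin_a 0.93 1183 [ 0.6968 -0.0107  0.0917] 0.10177041690462593
side bin_a 0.65 1222 [ 0.7051 -0.1955  0.0878] 0.09926758487263347
side bin_a 0.4 694 158.9985590778098 185.11815561959654
side done_a 0.92 956 [ 0.5598 -0.3892] 0.16308146689638195
side done_a 0.75 408 [ 0.6795 -0.3907] 1.4251826220684354
side inspector 0.88 718 158.52367688022284 184.75766016713092
```

```bash
python3 - <<'E'
from h import *
import pickle
ims,_=pickle.load(open('m.pkl','rb'))
def ov(c,x,y,hs,rs,k=7,w=50):
    im=ims[c]; u,v=proj(c,[x,y,.09]); u0,v0=int(u)-w//2,int(v)-w//2
    o=cv2.resize(im[v0:v0+w,u0:u0+w,::-1],None,fx=k,fy=k,interpolation=cv2.INTER_CUBIC)
    for h,r in zip(hs,rs):
        P=((circ(c,x,y,h,r)-[u0,v0]+.5)*k).astype(np.int32); cv2.polylines(o,[P],True,(0,255,0),1)
    return cv2.resize(o,(262,262))
U=((0,.143,.195),(.036,.036,.007)); O=((0,.016,.131,.158),(.036,.036,.03,.007))
L=[(.4425,.273,*U),(.657,-.3905,*U),(.4255,.136,*O)]
cv2.imwrite('pics/ov.png',np.vstack([np.hstack([ov(c,*l) for l in L]) for c in('top','side')]))
E
```

```text
(no output)
```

View pics/ov.png

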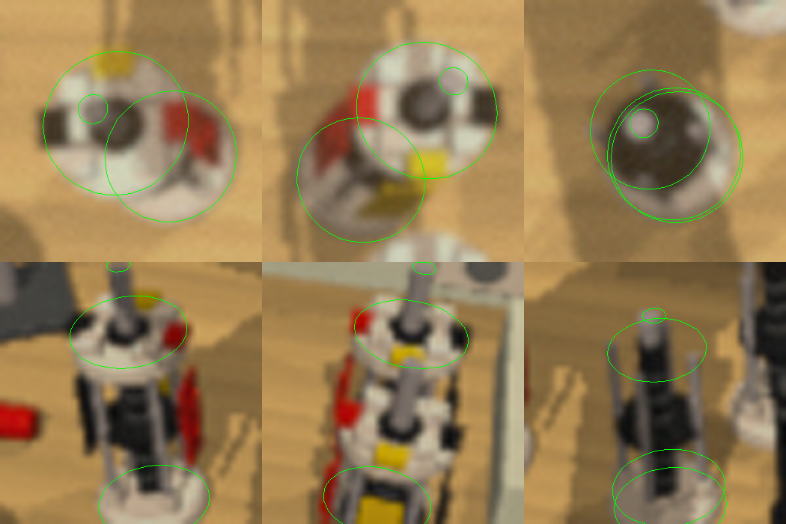

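The crops show the finished unit with its label away from the robot (yaw about 183°), and the camera yawed about 31°. The overlays confirm the fitted positions. I'm going to the finished unit first.

Emit:
step_arm --moves '[[[1.8, -4.1, 0], -4.2, 0], [[1.8, -4.1, 0], -4.2, 0], [[1.8, -4.1, 0], -4.2, 0], [[1.8, -4.1, 0], -4.2, 0], [[1.8, -4.1, 0], -4.2, 0], [[1.8, -4.1, 0], -4.2, 0], [[1.8, -4.1, 0], -4.2, 0], [[1.7, -4.4, 0], -4.2, 0]]'

```text
time: 2.8
tool_pos: [0.4431, 0.2724, 0.2531]
orientation: [0.0, 0.501, 0.866, 0.0]
wrist_force: [0.6, 0.8, 0.5]
opening: 1.0
grip_force: 0.0
```

Emit:
step_arm --moves '[[[0, 0, 0], 0, 0], [[0, 0, 0], 0, 0]]'

```text
time: 3.0
tool_pos: [0.4429, 0.2732, 0.253]
orientation: [-0.0, 0.501, 0.866, 0.0]
wrist_force: [-0.3, 0.8, -0.3]
opening: 1.002
grip_force: 0.0
```

Emit:
step_arm --moves '[[[0, 0, -2], 0, 0.3], [[0, 0, -2], 0, 0.3], [[0, 0, -2], 0, 0.3], [[0, 0, -1.5], 0, 0.3], [[0, 0, -0.6], 0, 0.3], [[0, 0, 0], 0, 0.7], [[0, 0, 0], 0, 1], [[0, 0, 0], 0, 1]]'

```text
time: 3.8
tool_pos: [0.4433, 0.2745, 0.1729]
orientation: [0.001, 0.499, 0.866, 0.001]
wrist_force: [0.2, 0.3, 0.5]
opening: 0.453
grip_force: 0.0
```

Emit:
step_arm --moves '[[[0, 0, 0], 0, 1], [[0, 0, 0], 0, 1], [[0, 0, 0], 0, 1], [[0, 0, 0], 0, 1]]'

```text
time: 4.2
tool_pos: [0.4424, 0.2737, 0.172]
orientation: [-0.0, 0.5, 0.866, -0.0]
wrist_force: [-1.3, -1.3, 3.3]
opening: 0.149
grip_force: 30.0
```

Emit:
step_arm --moves '[[[0, 0, 1.0], 0, 1], [[0, 0, 2.0], 0, 1], [[0, 1, 2.0], 4, 1], [[0, 1.5, 1.0], 6, 1], [[0, 1.5, 0], 6, 1], [[0, 1.5, 0], 6, 1], [[-0.1, 1.4, 0], 6, 1], [[0, 0, 0], 0, 1]]'

```text
time: 5.0
tool_pos: [0.4412, 0.3442, 0.2315]
orientation: [-0.0, 0.274, 0.962, 0.0]
wrist_force: [-0.5, -0.2, -3.5]
opening: 0.145
grip_force: 30.0
```

```bash
python3 - <<'E'
from h import *
ims={c:snap(c) for c in('top','side')}
s=arm.read_state(); print(s['time'],s['tool_pos'],s['wrist_force'])
def crop(im,u0,v0,w,h,k): return cv2.resize(im[v0:v0+h,u0:u0+w,::-1],None,fx=k,fy=k,interpolation=cv2.INTER_CUBIC)
cv2.imwrite('pics/e.png',np.hstack([crop(ims['top'],80,130,130,140,3),crop(ims['side'],120,130,130,140,3)]))
for c in('side','top'):
  for t in('finished_label','finished_red','finished_black'):
    print(c,t,[(np.round(d['xyz'],3).tolist(),round(d['score'],2)) for d in models.search_frame(c,t)])
E
```

```text
5.1 [0.44119971 0.34245013 0.23126128] [ 0.08225581 -0.27567397 -3.14938761]
side finished_label [([0.431, 0.332, 0.136], 0.69)]
side finished_red [([0.431, 0.335, 0.135], 0.71)]
side finished_black [([0.43, 0.33, 0.134], 0.61), ([0.426, -0.052, 0.072], 0.44), ([0.402, -0.134, 0.052], 0.44)]
top finished_label [([0.512, -0.097, 0.12], 0.62)]
top finished_red [([0.432, 0.315, 0.201], 0.53), ([0.302, -0.352, 0.131], 0.26)]
top finished_black [([0.433, 0.318, 0.202], 0.57)]
```

View pics/e.png

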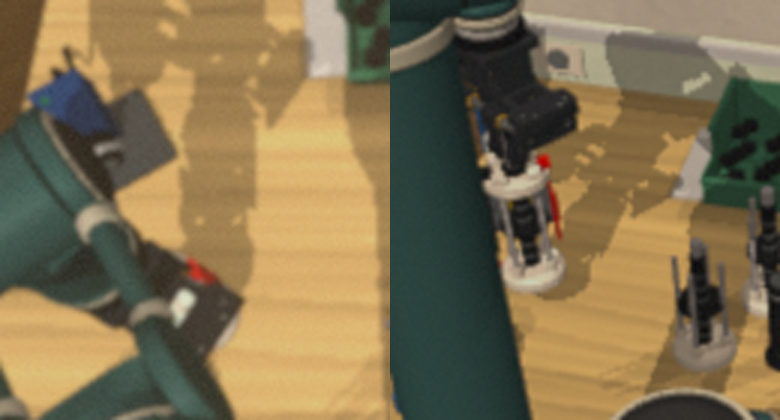

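```bash
python3 - <<'E'
from h import *
im=snap('top')
hsv=cv2.cvtColor(im,cv2.COLOR_RGB2HSV); 
m=((hsv[...,0]<6)|(hsv[...,0]>174))&(hsv[...,1]>150)&(hsv[...,2]>90); m[:, :120]=0; m[:,200:]=0; m[:200]=0
P=np.argwhere(m); print(len(P),P.mean(0)); u,v=P.mean(0)[::-1]
for z in(.19,.205): 
  p=ray('top',u,v,z); d=p[:2]-[.4413,.3424]; print(p,np.degrees(np.arctan2(d[1],d[0])),np.hypot(*d))
E
```

```text
29 [220.37931034 146.75862069]
[0.46067973 0.31390488 0.19      ] -55.78010821560621 0.034460786009690984
[0.4584952  0.31009253 0.205     ] -61.97648982496876 0.03659846594104034
```

Emit:
step_arm --moves '[[[0, 0, 0], 0, 1], [[0, 0, 0], 0, 1], [[0, 0, 0], 0, 1], [[0, 0, 0], 0, 1], [[0, 0, 0], 0, 1], [[0, 0, 0], 0, 1], [[0, 0, 0], 0, 1], [[0, 0, 0], 0, 1]]'

```text
time: 6.25
tool_pos: [0.4415, 0.3429, 0.2317]
orientation: [-0.0, 0.275, 0.961, -0.0]
wrist_force: [-0.4, -0.6, -3.5]
opening: 0.151
grip_force: 30.0
```

Emit:
step_arm --moves '[[[0, 0, 0], 0, 1], [[0, 0, 0], 0, 1], [[0, 0, 0], 0, 1], [[0, 0, 0], 0, 1], [[0, 0, 0], 0, 1], [[0, 0, 0], 0, 1]]'

```text
time: 6.85
tool_pos: [0.4415, 0.3429, 0.2317]
orientation: [0.0, 0.275, 0.961, -0.0]
wrist_force: [0.0, -0.3, -3.6]
opening: 0.145
grip_force: 30.0
```

Red is at about −59°, as intended, so the label is square to the lens and has been shown for over a second. Now the red latch (+90°).

Emit:
step_arm --moves '[[[0, 0, 0], 7.5, 1], [[0, 0, 0], 7.5, 1], [[0, 0, 0], 7.5, 1], [[0, 0, 0], 7.5, 1], [[0, 0, 0], 7.5, 1], [[0, 0, 0], 7.5, 1], [[0, 0, 0], 7.5, 1], [[0, 0, 0], 7.5, 1]]'

```text
time: 7.65
tool_pos: [0.4415, 0.3429, 0.2317]
orientation: [-0.0, -0.245, 0.97, -0.0]
wrist_force: [-0.0, -0.3, -3.7]
opening: 0.146
grip_force: 30.0
```

Emit:
step_arm --moves '[[[0, 0, 0], 7.5, 1], [[0, 0, 0], 7.5, 1], [[0, 0, 0], 7.5, 1], [[0, 0, 0], 7.5, 1], [[0, 0, 0], 0, 1], [[0, 0, 0], 0, 1], [[0, 0, 0], 0, 1], [[0, 0, 0], 0, 1]]'

```text
time: 8.45
tool_pos: [0.4415, 0.3429, 0.2317]
orientation: [-0.0, -0.485, 0.875, -0.0]
wrist_force: [-0.5, 0.4, -3.7]
opening: 0.147
grip_force: 30.0
```

Emit:
step_arm --moves '[[[0, 0, 0], 0, 1], [[0, 0, 0], 0, 1], [[0, 0, 0], 0, 1], [[0, 0, 0], 0, 1], [[0, 0, 0], 0, 1], [[0, 0, 0], 0, 1], [[0, 0, 0], 0, 1], [[0, 0, 0], 0, 1]]'

```text
time: 9.25
tool_pos: [0.4415, 0.3429, 0.2317]
orientation: [0.0, -0.485, 0.874, -0.0]
wrist_force: [-0.2, 0.4, -3.7]
opening: 0.146
grip_force: 30.0
```

Emit:
step_arm --moves '[[[0, 0, 0], 0, 1], [[0, 0, 0], 0, 1], [[0, 0, 0], 0, 1]]'

```text
time: 9.55
tool_pos: [0.4415, 0.3429, 0.2317]
orientation: [-0.0, -0.485, 0.874, -0.0]
wrist_force: [-0.2, 0.3, -3.3]
opening: 0.148
grip_force: 30.0
```

Emit:
step_arm --moves '[[[0, 0, 0], -7.5, 1], [[0, 0, 0], -7.5, 1], [[0, 0, 0], -7.5, 1], [[0, 0, 0], -7.5, 1], [[0, 0, 0], -7.5, 1], [[0, 0, 0], -7.5, 1], [[0, 0, 0], -7.5, 1], [[0, 0, 0], -7.5, 1]]'

```text
time: 10.35
tool_pos: [0.4415, 0.3429, 0.2317]
orientation: [-0.0, 0.02, 1.0, 0.0]
wrist_force: [0.5, -0.1, -3.2]
opening: 0.148
grip_force: 30.0
```

Emit:
step_arm --moves '[[[0, 0, 0], -7.5, 1], [[0, 0, 0], -7.5, 1], [[0, 0, 0], -7.5, 1], [[0, 0, 0], -7.5, 1], [[0, 0, 0], -7.5, 1], [[0, 0, 0], -7.5, 1], [[0, 0, 0], -7.5, 1], [[0, 0, 0], -7.5, 1]]'

```text
time: 11.15
tool_pos: [0.4415, 0.3429, 0.2317]
orientation: [-0.0, 0.517, 0.856, 0.0]
wrist_force: [-0.0, -0.4, -3.0]
opening: 0.146
grip_force: 30.0
```

Emit:
step_arm --moves '[[[0, 0, 0], -7.5, 1], [[0, 0, 0], -7.5, 1], [[0, 0, 0], -7.5, 1], [[0, 0, 0], -7.5, 1], [[0, 0, 0], -7.5, 1], [[0, 0, 0], -7.5, 1], [[0, 0, 0], -7.5, 1], [[0, 0, 0], -7.5, 1]]'

```text
time: 11.95
tool_pos: [0.4416, 0.3429, 0.2317]
orientation: [-0.0, 0.876, 0.483, 0.0]
wrist_force: [0.1, 0.1, -4.0]
opening: 0.146
grip_force: 30.0
```

Emit:
step_arm --moves '[[[0, 0, 0], 0, 1], [[0, 0, 0], 0, 1], [[0, 0, 0], 0, 1], [[0, 0, 0], 0, 1], [[0, 0, 0], 0, 1], [[0, 0, 0], 0, 1], [[0, 0, 0], 0, 1], [[0, 0, 0], 0, 1]]'

```text
time: 12.75
tool_pos: [0.4415, 0.3429, 0.2317]
orientation: [-0.0, 0.874, 0.485, -0.0]
wrist_force: [-0.4, 0.1, -3.8]
opening: 0.149
grip_force: 30.0
```

Emit:
step_arm --moves '[[[0, 0, 0], 0, 1], [[0, 0, 0], 0, 1], [[0, 0, 0], 0, 1], [[0, 0, 0], 0, 1], [[0, 0, 0], 0, 1], [[0, 0, 0], 0, 1], [[0, 0, 0], 0, 1], [[0, 0, 0], 0, 1]]'

```text
time: 13.55
tool_pos: [0.4415, 0.3429, 0.2317]
orientation: [-0.0, 0.874, 0.485, -0.0]
wrist_force: [0.3, 0.5, -4.3]
opening: 0.151
grip_force: 30.0
```

Emit:
step_arm --moves '[[[0, 0, 2], 0, 1], [[0, 0, 3.5], 0, 1], [[0, 0, 3.5], 0, 1], [[0, 0, 3], 0, 1]]'

```text
time: 13.95
tool_pos: [0.4417, 0.343, 0.3536]
orientation: [-0.0, 0.874, 0.485, 0.001]
wrist_force: [0.5, 2.1, -3.3]
opening: 0.149
grip_force: 30.0
```

Emit:
step_arm --moves '[[[0, -3, 0], -5.8, 1], [[0, -3.5, 0], -5.8, 1], [[0, -3.5, 0], -5.8, 1], [[0, -3.5, 0], -5.8, 1], [[0, -3.5, 0], -5.8, 1], [[0, -3.5, 0], -5.8, 1], [[0, -3.5, 0], -5.8, 1], [[0, -3.5, 0], -5.8, 1]]'

```text
time: 14.75
tool_pos: [0.4412, 0.0665, 0.3519]
orientation: [0.0, 0.995, 0.1, 0.0]
wrist_force: [0.5, -0.6, -3.0]
opening: 0.147
grip_force: 30.0
```

Emit:
step_arm --moves '[[[0, -3.5, 0], -5.8, 1], [[0, -3.5, 0], -5.8, 1], [[0, -3.5, 0], -5.8, 1], [[0, -3.5, 0], -5.8, 1], [[0, -3.5, 0], -5.8, 1], [[0, -3.5, 0], -5.8, 1], [[0, -3.5, 0], -5.8, 1], [[0, -3.5, 0], -5.8, 1]]'

```text
time: 15.55
tool_pos: [0.4412, -0.2135, 0.3519]
orientation: [-0.0, 0.954, -0.301, 0.0]
wrist_force: [1.0, 0.8, -4.1]
opening: 0.148
grip_force: 30.0
```

Emit:
step_arm --moves '[[[0.5, -3.5, 0], -5.8, 1], [[0.5, -3.5, 0], -5.8, 1], [[0.5, -3.5, 0], -5.8, 1], [[0, -3.5, 0], -5.8, 1], [[0, -3.8, 0], -5.8, 1], [[0, 0, 0], 0, 1], [[0, 0, 0], 0, 1]]'

```text
time: 16.25
tool_pos: [0.4564, -0.3907, 0.3512]
orientation: [-0.0, 0.849, -0.528, -0.0]
wrist_force: [-1.1, 2.0, -3.4]
opening: 0.146
grip_force: 30.0
```

```bash
python3 - <<'E'
from h import *
np.set_printoptions(precision=4,suppress=True)
s=arm.read_state(); print(s['tool_pos'],s['orientation'],s['wrist_force'],s['joint_positions'])
q=s['orientation']; print('psi',np.degrees(2*np.arctan2(q[2],q[1]))-90)
for c in('top','side'):
    snap(c)
    for d in models.cut_out(c,'done_a'):
        m=d['region']
        if d['score']<.3 or m.sum()>1500: continue
        v,u=np.argwhere(m).mean(0); g=ray(c,u,v,.09); p,e=fit(c,m.astype(float),UNIT,g[0],g[1]); print(c,round(d['score'],2),m.sum(),p,round(e,3))
E
```

```text
[ 0.4564 -0.3907  0.3512] [-0.0004  0.849  -0.5284 -0.0005] [-1.1103  2.034  -3.3892] [-0.7499  0.0798  1.6388  0.0007  1.4242  1.9343]
psi -153.80035219441737
top 0.96 1003 [ 0.6576 -0.3901] 0.049
top 0.86 844 [ 0.5563 -0.3883] 0.137
side 0.53 2 [ 0.7534 -0.3674] 443.269
side 0.37 1089 [ 0.6713 -0.4132] 0.318
```

Emit:
step_arm --moves '[[[0, 0, -3.5], 0, 1], [[0, 0, -3.5], 0, 1], [[0, 0, -3.5], 0, 1], [[0, 0, -3], 0, 1], [[0, 0, -2], 0, 1], [[0, 0, -1.2], 0, 1], [[0, 0, -0.6], 0, 1], [[0, 0, 0], 0, 1]]'

```text
time: 17.25
tool_pos: [0.4567, -0.3897, 0.1787]
orientation: [-0.0, 0.849, -0.528, -0.0]
wrist_force: [-1.0, 0.5, -3.7]
opening: 0.146
grip_force: 30.0
```

Emit:
step_arm --moves '[[[0, 0, -0.3], 0, 1], [[0, 0, -0.2], 0, 1], [[0, 0, 0], 0, 1]]'

```text
time: 17.55
tool_pos: [0.4568, -0.3904, 0.1744]
orientation: [0.0, 0.849, -0.528, 0.001]
wrist_force: [-0.2, 0.4, -3.4]
opening: 0.147
grip_force: 30.0
```

Emit:
step_arm --moves '[[[0, 0, -0.2], 0, 1], [[0, 0, -0.1], 0, 1], [[0, 0, 0], 0, 1]]'

```text
time: 17.85
tool_pos: [0.4577, -0.3915, 0.1729]
orientation: [0.001, 0.849, -0.528, 0.002]
wrist_force: [-0.4, -0.9, 4.7]
opening: 0.146
grip_force: 30.0
```

Emit:
step_arm --moves '[[[0, 0, 0], 0, 0.7], [[0, 0, 0], 0, 0.5], [[0, 0, 0], 0, 0.4], [[0, 0, 1], 0, 0.4], [[0, 0, 2], 0, 0.4], [[0, 0, 4], 0, 0.4], [[0, 0, 4], 0, 0.4], [[0, 0, 2], 0, 0.4]]'

```text
time: 18.65
tool_pos: [0.4576, -0.3911, 0.3057]
orientation: [0.001, 0.849, -0.528, 0.003]
wrist_force: [0.6, -0.2, 0.7]
opening: 0.598
grip_force: 0.0
```

Emit:
step_arm --moves '[[[0, 1.9, 0], 8.5, 0.3], [[0, 1.9, 0], 8.5, 0.3], [[0, 1.9, 0], 8.5, 0.3], [[0, 1.9, 0], 8.5, 0.3], [[0, 1.9, 0], 8.5, 0.3], [[0, 1.9, 0], 8.5, 0.3], [[-0.4, 1.9, 0], 8.5, 0.3], [[-0.4, 1.9, 0], 8.5, 0.3]]'

```text
time: 19.45
tool_pos: [0.4484, -0.2372, 0.3012]
orientation: [0.0, 0.999, 0.04, 0.0]
wrist_force: [0.2, 0.1, 0.4]
opening: 0.7
grip_force: 0.0
```

Emit:
step_arm --moves '[[[-0.4, 1.9, 0], 8.5, 0.3], [[-0.4, 1.9, 0], 8.5, 0.3], [[-0.4, 1.9, 0], 8.5, 0.3], [[-0.4, 1.9, 0], 8.5, 0.3], [[-0.3, 1.9, 0], 8.5, 0.3], [[0, 1.9, 0], 8.5, 0.3], [[0, 1.9, 0], 8.5, 0.3], [[0, 1.9, 0], 8.5, 0.3]]'

```text
time: 20.25
tool_pos: [0.4293, -0.0853, 0.3013]
orientation: [0.0, 0.806, 0.592, 0.0]
wrist_force: [0.5, -0.3, 0.3]
opening: 0.699
grip_force: 0.0
```

Emit:
step_arm --moves '[[[0, 2.0, 0], 8.5, 0.3], [[0, 2.0, 0], 8.5, 0.3], [[0, 0, 0], 0, 0.3]]'

```text
time: 20.55
tool_pos: [0.4293, -0.0445, 0.3012]
orientation: [-0.0, 0.71, 0.704, 0.0]
wrist_force: [-0.2, 0.9, -0.2]
opening: 0.699
grip_force: 0.0
```

```bash
cat > look.py <<'E'
import sys
from fitp import *
np.set_printoptions(precision=4,suppress=True)
def look(cams=('top','side'),ts=('open_1','sleeve_1'),st=True):
    if st:
        s=arm.read_state(); q=s['orientation']; print(s['time'],s['tool_pos'],'psi',(np.degrees(2*np.arctan2(q[2],q[1]))-90+180)%360-180,s['joint_positions'][5])
    for c in cams:
        snap(c)
        for t in ts:
            for d in models.cut_out(c,t):
                m=d['region']
                if d['score']<.35 or not 150<m.sum()<1500: continue
                v,u=np.argwhere(m).mean(0)
                if t=='open_1': g=ray(c,u,v,.06); p,e=fitw(c,m,OPENW,[g[0],g[1],0]); p=p[:2]
                elif t=='done_a': g=ray(c,u,v,.09); p,e=fit(c,m.astype(float),UNIT,g[0],g[1])
                else: 
                    g=ray(c,u,v,.06); p,e=fit(c,m.astype(float),sleeve(dict(sl=.115,sh=.095,lo=.135)[t[:2]]),g[0],g[1])
                print(c,t,round(d['score'],2),m.sum(),p,round(float(e),3))
E
python3 - <<'E'
from look import *
look(ts=('open_1','sleeve_1','done_a'))
im=snap('top'); cv2.imwrite('pics/f.png',cv2.resize(im[110:290,140:450,::-1],None,fx=2.5,fy=2.5,interpolation=cv2.INTER_CUBIC))
E
```

```text
20.55 [ 0.4293 -0.0445  0.3012] psi -0.5408067313113634 -0.15222521779809778
top open_1 0.97 523 [0.5202 0.0872] 0.235
top open_1 0.88 506 [0.4186 0.1316] 0.281
top sleeve_1 0.72 229 [ 0.3827 -0.2174] 0.178
top sleeve_1 0.62 201 [ 0.4982 -0.1862] 0.391
top done_a 0.97 921 [ 0.5569 -0.3903] 0.066
top done_a 0.74 954 [ 0.6578 -0.39  ] 0.056
side open_1 0.75 664 [ 0.4331 -0.0467] 0.119
side open_1 0.65 585 [0.4244 0.1378] 0.229
side open_1 0.63 858 [ 0.4949 -0.4048] 0.217
side open_1 0.43 385 [ 0.4234 -0.1318] 1.222
side open_1 0.39 1187 [ 0.3184 -0.3645] 0.171
side sleeve_1 0.84 325 [0.4338 0.0488] 0.146
side sleeve_1 0.7 409 [ 0.3853 -0.2158] 0.079
side sleeve_1 0.68 323 [ 0.5011 -0.1862] 0.196
side sleeve_1 0.45 790 [ 0.5172 -0.4092] 0.552
side done_a 0.93 396 [ 0.5724 -0.3886] 1.599
side done_a 0.89 339 [ 0.8109 -0.4027] 1.757
```

View pics/f.png

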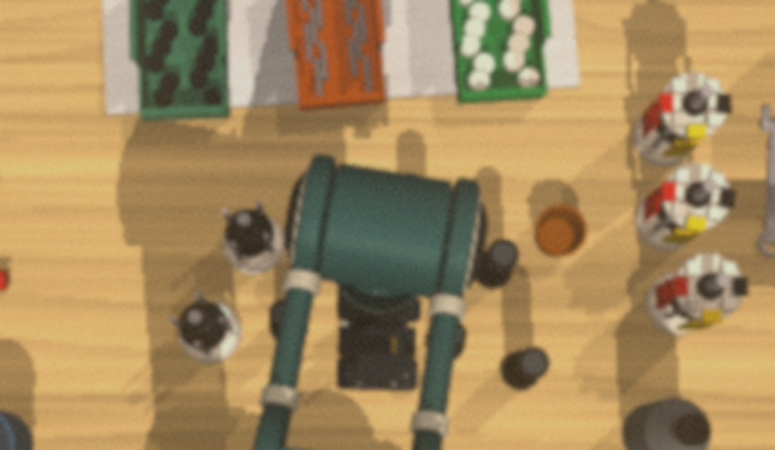

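```bash
python3 - <<'E'
from h import *
np.set_printoptions(precision=4,suppress=True)
im=snap('top')
for t in('finished','done_a'):
  for d in models.cut_out('top',t):
    m=d['region']; v,u=np.argwhere(m).mean(0); g=ray('top',u,v,.09); print(t,round(d['score'],2),m.sum(),g,end=' ')
    print(*fit('top',m.astype(float),UNIT,g[0],g[1]) if 400<m.sum()<1500 else '')
hsv=cv2.cvtColor(im,cv2.COLOR_RGB2HSV).astype(int)
for n,m in (('yel',(abs(hsv[...,0]-27)<4)&(hsv[...,1]>170)&(hsv[...,2]>110)),('red',((hsv[...,0]<6)|(hsv[...,0]>174))&(hsv[...,1]>150)&(hsv[...,2]>60))):
    k,lab,st,ce=cv2.connectedComponentsWithStats(m.astype(np.uint8))
    print(n,[(st[i][4],ce[i].round(1).tolist()) for i in range(1,k) if st[i][4]>8 and ce[i][0]>385 and ce[i][0]<450])
def ov(c,x,y,k=7,w=50):
    u,v=proj(c,[x,y,.09]); u0,v0=int(u)-w//2,int(v)-w//2
    o=cv2.resize(im[v0:v0+w,u0:u0+w,::-1],None,fx=k,fy=k,interpolation=cv2.INTER_CUBIC)
    for h,r in((0,.036),(.143,.036),(.195,.007)):
        P=((circ(c,x,y,h,r)-[u0,v0]+.5)*k).astype(np.int32); cv2.polylines(o,[P],True,(0,255,0),1)
    for a in range(4):
        p=[x+.036*np.cos(a*np.pi/2),y+.036*np.sin(a*np.pi/2),.145]; cv2.circle(o,tuple(((proj(c,p)-[u0,v0]+.5)*k).astype(int).tolist()),3,(255,0,0),-1)
    return cv2.resize(o,(380,380))
cv2.imwrite('pics/g.png',np.hstack([ov('top',.5575,-.390),ov('top',.4575,-.390)]))
E
```

```text
finished 0.57 924 [ 0.458  -0.3984  0.09  ] [ 0.4594 -0.4001] 0.0602325778796367
done_a 0.63 913 [ 0.5551 -0.3883  0.09  ] [ 0.5571 -0.3904] 0.0597856667310955
done_a 0.56 929 [ 0.6546 -0.3879  0.09  ] [ 0.6578 -0.39  ] 0.07377952257329196
done_a 0.32 67 [0.4301 0.0592 0.09  ] 
yel [(np.int32(28), [417.7, 162.8]), (np.int32(31), [417.7, 199.5])]
red [(np.int32(46), [404.1, 152.3]), (np.int32(52), [405.2, 187.7]), (np.int32(36), [411.2, 224.1])]
```

View pics/g.png

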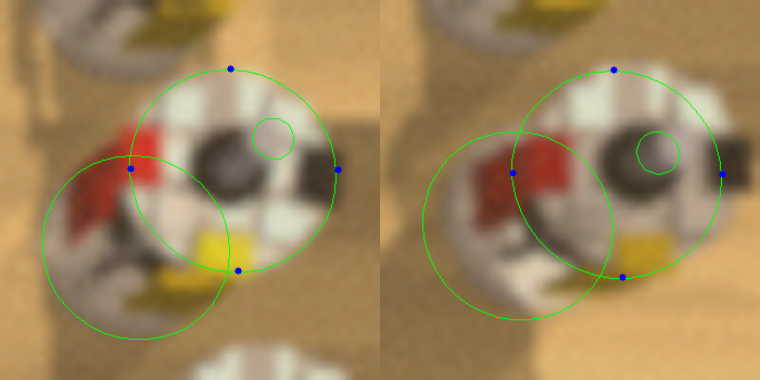

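The unit is standing about 10 mm off line and slightly twisted, probably because it tilted in the grip during the fast carry. I'll regrasp it and set it right gently.

Emit:
step_arm --moves '[[[0.4, -4.4, 0], 0, 0.3], [[0.4, -4.5, 0], 0, 0.3], [[0.4, -4.5, 0], 0, 0.3], [[0.4, -4.5, 0], 0, 0.3], [[0.4, -4.5, 0], 0, 0.3], [[0.4, -4.5, 0], 0, 0.3], [[0.4, -4.5, 0], 0, 0.3], [[0.2, -4.1, 0], 0, 0.3]]'

```text
time: 21.95
tool_pos: [0.4594, -0.4034, 0.3004]
orientation: [-0.0, 0.712, 0.702, 0.0]
wrist_force: [0.1, -0.1, -0.3]
opening: 0.701
grip_force: 0.0
```

Emit:
step_arm --moves '[[[0, 0, -4], 0, 0.3], [[0, 0, -4], 0, 0.3], [[0, 0, -2.5], 0, 0.3], [[0, 0, -1.5], 0, 0.3], [[0, 0, -0.9], 0, 0.3], [[0, 0, 0], 0, 0.3]]'

```text
time: 22.55
tool_pos: [0.4594, -0.4008, 0.171]
orientation: [-0.001, 0.712, 0.703, -0.0]
wrist_force: [0.3, 0.5, -0.1]
opening: 0.695
grip_force: 0.0
```

Emit:
step_arm --moves '[[[0, 0, 0], 0, 0.6], [[0, 0, 0], 0, 0.8], [[0, 0, 0], 0, 1], [[0, 0, 0], 0, 1], [[0, 0, 0], 0, 1], [[0, 0, 0], 0, 1], [[0, 0, 0], 0, 1]]'

```text
time: 23.25
tool_pos: [0.4594, -0.4012, 0.1718]
orientation: [-0.0, 0.712, 0.703, -0.0]
wrist_force: [-0.6, 0.2, 0.8]
opening: 0.145
grip_force: 30.0
```

Emit:
step_arm --moves '[[[0, 0, 0.5], 0, 1], [[0, 0, 0.5], 0, 1], [[0, 0.2, 0], -1, 1], [[-0.1, 0.3, 0], -2, 1], [[-0.1, 0.3, 0], -2, 1], [[0, 0.2, 0], -2, 1], [[0, 0, 0], -1, 1], [[0, 0, 0], 0, 1]]'

```text
time: 24.05
tool_pos: [0.4575, -0.391, 0.1815]
orientation: [-0.0, 0.759, 0.651, -0.0]
wrist_force: [0.5, -0.7, -4.7]
opening: 0.152
grip_force: 30.0
```

Emit:
step_arm --moves '[[[0, 0, -0.3], 0, 1], [[0, 0, -0.3], 0, 1], [[0, 0, -0.2], 0, 1], [[0, 0, -0.1], 0, 1], [[0, 0, 0], 0, 1], [[0, 0, 0], 0, 1]]'

```text
time: 24.65
tool_pos: [0.4576, -0.3911, 0.1727]
orientation: [0.0, 0.759, 0.651, 0.0]
wrist_force: [0.1, 0.4, -3.8]
opening: 0.145
grip_force: 30.0
```

```bash
python3 -c "
from h import *
s=arm.read_state(); print(s['tool_pos'],s['wrist_force'],s['moment'])"
```

```text
[ 0.45756627 -0.39114619  0.17270649] [ 0.14923052  0.40490118 -3.80842647] [-0.03228692  0.05727846  0.03859292]
```

Emit:
step_arm --moves '[[[0, 0.1, -0.1], 0, 1], [[0, 0, -0.1], 0, 1], [[0, 0, 0], 0, 0.8], [[0, 0, 0], 0, 0.6], [[0, 0, 0], 0, 0.4], [[0, 0, 0], 0, 0.3], [[0, 0, 0], 0, 0.3]]'

```text
time: 25.35
tool_pos: [0.4576, -0.3901, 0.1707]
orientation: [0.0, 0.759, 0.651, 0.0]
wrist_force: [-0.2, 0.3, 0.0]
opening: 0.541
grip_force: 0.0
```

Emit:
step_arm --moves '[[[0, 0, 1], 0, 0.3], [[0, 0, 2], 0, 0.3], [[0, 0, 4], 0, 0.3], [[0, 0, 4], 0, 0.3], [[0, 2, 2], 0, 0.3], [[0, 4, 0], 0, 0.3], [[0, 4.5, 0], 0, 0.3], [[0, 4.5, 0], 0, 0.3]]'

```text
time: 26.15
tool_pos: [0.4575, -0.239, 0.302]
orientation: [0.001, 0.759, 0.651, 0.0]
wrist_force: [-0.2, 0.8, 0.2]
opening: 0.697
grip_force: 0.0
```

Emit:
step_arm --moves '[[[0, 4.5, 0], 1, 0.3], [[0, 4.5, 0], 2, 0.3], [[-0.5, 3.5, 0], 2, 0.3], [[-1, 3, 0], 2, 0.3], [[-1, 2.5, 0], 1, 0.3], [[0, 1.2, 0], 0, 0.3], [[0, 0, 0], 0, 0.3]]'

```text
time: 26.85
tool_pos: [0.4328, -0.0472, 0.3015]
orientation: [0.001, 0.711, 0.703, 0.001]
wrist_force: [-0.1, -0.0, 0.4]
opening: 0.699
grip_force: 0.0
```

```bash
python3 - <<'E'
from look import *
look(cams=('top',),ts=('finished','done_a')[1:])
look(cams=('side',),ts=('open_1','sleeve_1'))
im=snap('top')
for d in models.cut_out('top','finished'):
    m=d['region']; v,u=np.argwhere(m).mean(0); g=ray('top',u,v,.09); print(round(d['score'],2),m.sum(),*fit('top',m.astype(float),UNIT,g[0],g[1]) if 400<m.sum()<1500 else '')
def ov(c,x,y,k=7,w=50):
    u,v=proj(c,[x,y,.09]); u0,v0=int(u)-w//2,int(v)-w//2
    o=cv2.resize(im[v0:v0+w,u0:u0+w,::-1],None,fx=k,fy=k,interpolation=cv2.INTER_CUBIC)
    for h,r in((0,.036),(.143,.036),(.195,.007)):
        P=((circ(c,x,y,h,r)-[u0,v0]+.5)*k).astype(np.int32); cv2.polylines(o,[P],True,(0,255,0),1)
    return cv2.resize(o,(380,380))
cv2.imwrite('pics/g2.png',np.hstack([ov('top',.5575,-.390),ov('top',.4575,-.390)]))
E
```

```text
26.85 [ 0.4328 -0.0472  0.3015] psi -0.6355535614551115 -0.1547457403039876
top done_a 0.93 939 [ 0.6578 -0.3902] 0.063
top done_a 0.73 1293 [0.6082 0.4422] 0.26
top done_a 0.59 965 [ 0.5583 -0.3911] 0.04
26.95 [ 0.4331 -0.0486  0.3012] psi -0.728864985599813 -0.15553724619620524
side open_1 0.66 453 [0.5321 0.0952] 0.473
side open_1 0.59 705 [ 0.4324 -0.0486] 0.114
side open_1 0.57 599 [0.4171 0.1351] 0.283
side sleeve_1 0.83 370 [ 0.3843 -0.2159] 0.126
side sleeve_1 0.81 372 [0.4339 0.0492] 0.084
side sleeve_1 0.54 307 [ 0.5038 -0.1852] 0.248
0.9 957 [ 0.4586 -0.3885] 0.045083697010674696
```

View pics/g2.png

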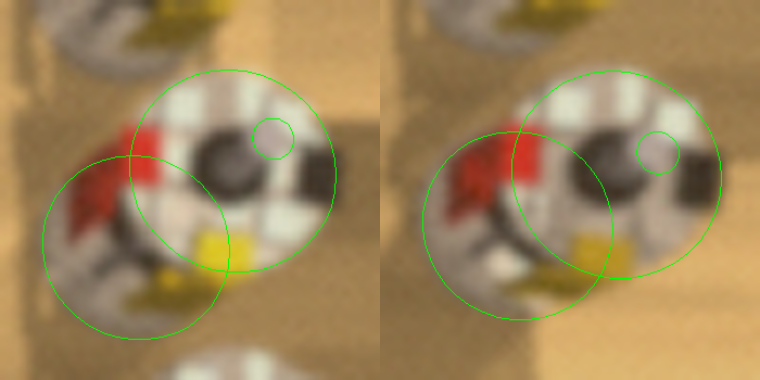

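Emit:
step_arm --moves '[[[0, 0.1, -4], 0, 0.3], [[0, 0, -4], 0, 0.3], [[0, 0, -3.5], 0, 0.3], [[0, 0, -2], 0, 0.3], [[0, 0, -1.2], 0, 0.3], [[0, 0, -0.4], 0, 0.3], [[0, 0, 0], 0, 0.6], [[0, 0, 0], 0, 0.8]]'

```text
time: 28.0
tool_pos: [0.4337, -0.0474, 0.151]
orientation: [0.001, 0.712, 0.702, 0.001]
wrist_force: [0.8, -0.2, 0.4]
opening: 0.544
grip_force: 0.0
```

Emit:
step_arm --moves '[[[0, 0, 0], 0, 1], [[0, 0, 0], 0, 1], [[0, 0, 0], 0, 1], [[0, 0, 0], 0, 1], [[0, 0, 0], 0, 1]]'

```text
time: 28.5
tool_pos: [0.433, -0.0471, 0.1501]
orientation: [0.0, 0.712, 0.703, 0.0]
wrist_force: [1.4, -1.2, 1.0]
opening: 0.148
grip_force: 30.0
```

Emit:
step_arm --moves '[[[0, 0, 0.5], 0, 1], [[0, 0, 1.5], 0, 1], [[0, 0, 3], 0, 1], [[0, 0, 3.5], 0, 1], [[0, 0, 3.5], 0, 1], [[0, 0, 2.5], 0, 1], [[0, 0, 1.5], 0, 1], [[0, 0, 0], 0, 1]]'

```text
time: 29.3
tool_pos: [0.4334, -0.0472, 0.3115]
orientation: [0.001, 0.712, 0.702, 0.001]
wrist_force: [0.3, -0.0, -4.0]
opening: 0.15
grip_force: 30.0
```

Emit:
step_arm --moves '[[[0.6, -0.5, 0], 0, 1], [[1.1, -0.8, 0], 0, 1], [[1.7, -1.2, 0], 0, 1], [[2.1, -1.6, 0], 0, 1], [[2.3, -1.7, 0], 0, 1], [[2.5, -1.8, 0], 0, 1], [[2.6, -1.9, 0], 0, 1], [[2.3, -1.7, 0], 0, 1]]'

```text
time: 30.1
tool_pos: [0.5856, -0.1608, 0.3066]
orientation: [-0.001, 0.712, 0.702, -0.001]
wrist_force: [0.6, -0.6, -3.3]
opening: 0.145
grip_force: 30.0
```

Emit:
step_arm --moves '[[[2.1, -1.6, 0], 0, 1], [[1.7, -1.2, 0], 0, 1], [[1.1, -0.8, 0], 0, 1], [[0.6, -0.5, 0], 0, 1], [[0.5, -0.3, 0], 0, 1], [[0, 0, 0], 0, 1]]'

```text
time: 30.7
tool_pos: [0.6447, -0.2032, 0.3091]
orientation: [-0.0, 0.712, 0.702, -0.0]
wrist_force: [0.2, -0.8, -3.8]
opening: 0.149
grip_force: 30.0
```

Emit:
step_arm --moves '[[[0, 0, -1.5], 0, 1], [[0, 0, -3], 0, 1], [[0, 0, -3.5], 0, 1], [[0, 0, -3], 0, 1], [[0, 0, -2.5], 0, 1], [[0, 0, -1.2], 0, 1], [[0, 0, -0.6], 0, 1], [[0, 0, 0], 0, 1]]'

```text
time: 31.5
tool_pos: [0.6442, -0.2028, 0.1564]
orientation: [-0.0, 0.712, 0.703, -0.0]
wrist_force: [0.5, 0.3, -4.1]
opening: 0.148
grip_force: 30.0
```

Lower to contact, release, and move above open_1 near (0.424, 0.136).

Emit:
step_arm --moves '[[[0, 0, -0.4], 0, 1], [[0, 0, -0.3], 0, 1], [[0, 0, 0], 0, 1], [[0, 0, 0], 0, 0.8], [[0, 0, 0], 0, 0.6], [[0, 0, 0], 0, 0.4], [[0, 0, 0], 0, 0.3], [[0, 0, 0.5], 0, 0.3]]'

```text
time: 32.3
tool_pos: [0.6442, -0.203, 0.1544]
orientation: [-0.0, 0.712, 0.703, -0.0]
wrist_force: [-0.5, -0.6, 0.2]
opening: 0.538
grip_force: 0.0
```

Emit:
step_arm --moves '[[[0, 0, 2], 0, 0.3], [[0, 0, 4], 0, 0.3], [[0, 0, 4], 0, 0.3], [[-1, 2, 3], 0, 0.3], [[-2.5, 4, 1], 0, 0.3], [[-2.5, 4, 0], 0, 0.3], [[-2.5, 4, 0], 0, 0.3], [[-2.5, 4, 0], 0, 0.3]]'

```text
time: 33.1
tool_pos: [0.5335, -0.0219, 0.2955]
orientation: [0.0, 0.712, 0.702, 0.001]
wrist_force: [0.8, -0.0, -0.4]
opening: 0.701
grip_force: 0.0
```

Emit:
step_arm --moves '[[[-2.5, 4, 0], 0, 0.3], [[-2.5, 4, 0], 0, 0.3], [[-2.5, 3.5, 0], 0, 0.3], [[-2.0, 3, 0], 0, 0.3], [[-1.5, 1.5, 0], 0, 0.3], [[0, 0, 0], 0, 0.3], [[0, 0, 0], 0, 0.3]]'

```text
time: 33.8
tool_pos: [0.4247, 0.137, 0.2953]
orientation: [0.001, 0.711, 0.703, 0.001]
wrist_force: [-0.1, -0.5, -1.1]
opening: 0.697
grip_force: 0.0
```

```bash
python3 - <<'E'
from look import *
look()
E
```

```text
33.8 [0.4247 0.137  0.2953] psi -0.6666506529945764 0.2682946051639603
top open_1 0.9 595 [ 0.6364 -0.1996] 0.256
top open_1 0.64 532 [0.5221 0.0883] 0.218
top sleeve_1 0.7 232 [0.4328 0.0478] 0.079
top sleeve_1 0.68 269 [ 0.4987 -0.1869] 0.068
top sleeve_1 0.6 234 [ 0.3823 -0.2161] 0.145
top sleeve_1 0.52 863 [ 0.4638 -0.4117] 0.606
side open_1 0.86 441 [0.5276 0.0895] 0.225
side open_1 0.75 590 [0.4177 0.1359] 0.306
side open_1 0.56 406 [ 0.6475 -0.1991] 0.548
side sleeve_1 0.73 415 [ 0.382  -0.2163] 0.069
side sleeve_1 0.69 334 [ 0.5053 -0.1863] 0.188
side sleeve_1 0.65 398 [0.4309 0.0482] 0.113
side sleeve_1 0.46 812 [ 0.5147 -0.4042] 0.608
```

Emit:
step_arm --moves '[[[0, 0, -4], 0, 0.3], [[0, 0, -4], 0, 0.3], [[0, 0, -3], 0, 0.3], [[0, 0, -2], 0, 0.3], [[0, 0, -1.2], 0, 0.3], [[0, 0, -0.4], 0, 0.3], [[0, 0, 0], 0, 0.6], [[0, 0, 0], 0, 0.8]]'

```text
time: 34.9
tool_pos: [0.4256, 0.1371, 0.15]
orientation: [0.001, 0.712, 0.702, 0.001]
wrist_force: [0.3, -0.0, 0.3]
opening: 0.541
grip_force: 0.0
```

Emit:
step_arm --moves '[[[0, 0, 0], 0, 1], [[0, 0, 0], 0, 1], [[0, 0, 0], 0, 1], [[0, 0, 0], 0, 1], [[0, 0, 0], 0, 1]]'

```text
time: 35.4
tool_pos: [0.4245, 0.137, 0.1489]
orientation: [-0.0, 0.712, 0.703, 0.0]
wrist_force: [-0.4, 0.9, 1.9]
opening: 0.145
grip_force: 30.0
```

Emit:
step_arm --moves '[[[0, 0, 0.5], 0, 1], [[0, 0, 1.5], 0, 1], [[0, 0, 3], 0, 1], [[0, 0, 3.5], 0, 1], [[0, 0, 3.5], 0, 1], [[0, 0, 2.5], 0, 1], [[0, 0, 1.5], 0, 1], [[0, 0, 0], 0, 1]]'

```text
time: 36.2
tool_pos: [0.4255, 0.1371, 0.3107]
orientation: [0.001, 0.712, 0.703, 0.002]
wrist_force: [1.0, -0.5, -3.4]
opening: 0.142
grip_force: 30.0
```

Emit:
step_arm --moves '[[[0.6, 0.1, 0], 0, 1], [[1.2, 0.2, 0], 0, 1], [[2.0, 0.3, 0], 0, 1], [[2.5, 0.4, 0], 0, 1], [[2.5, 0.5, 0], 0, 1], [[2.5, 0.5, 0], 0, 1], [[2.5, 0.5, 0], 0, 1], [[2.2, 0.4, 0], 0, 1]]'

```text
time: 37.0
tool_pos: [0.5859, 0.166, 0.3057]
orientation: [-0.001, 0.712, 0.702, -0.002]
wrist_force: [0.2, -0.4, -2.8]
opening: 0.147
grip_force: 30.0
```

Emit:
step_arm --moves '[[[1.6, 0.2, 0], 0, 1], [[1.0, 0.2, 0], 0, 1], [[0.6, 0.1, 0], 0, 1], [[0.4, 0, 0], 0, 1], [[0, 0, 0], 0, 1], [[0, 0, 0], 0, 1]]'

```text
time: 37.6
tool_pos: [0.6201, 0.1708, 0.3088]
orientation: [-0.0, 0.712, 0.702, -0.0]
wrist_force: [-0.5, 0.3, -3.9]
opening: 0.15
grip_force: 30.0
```

Emit:
step_arm --moves '[[[0, 0, -1.5], 0, 1], [[0, 0, -3], 0, 1], [[0, 0, -3.5], 0, 1], [[0, 0, -3], 0, 1], [[0, 0, -2.5], 0, 1], [[0, 0, -1.2], 0, 1], [[0, 0, -0.6], 0, 1], [[0, 0, 0], 0, 1]]'

```text
time: 38.4
tool_pos: [0.6202, 0.1709, 0.1553]
orientation: [-0.0, 0.712, 0.702, -0.0]
wrist_force: [0.1, 0.0, -2.8]
opening: 0.146
grip_force: 30.0
```

Emit:
step_arm --moves '[[[0, 0, -0.4], 0, 1], [[0, 0, -0.3], 0, 1], [[0, 0, 0], 0, 1], [[0, 0, 0], 0, 0.8], [[0, 0, 0], 0, 0.6], [[0, 0, 0], 0, 0.4], [[0, 0, 0], 0, 0.3], [[0, 0, 0.5], 0, 0.3]]'

```text
time: 39.2
tool_pos: [0.6201, 0.1708, 0.1533]
orientation: [-0.0, 0.712, 0.702, -0.001]
wrist_force: [0.0, 0.1, -0.4]
opening: 0.538
grip_force: 0.0
```

Emit:
step_arm --moves '[[[0, 0, 2], 0, 0.3], [[0, 0, 4], 0, 0.3], [[0, 0, 4], 0, 0.3], [[-2.5, -2.2, 3], 0, 0.3], [[-3, -3, 0], 0, 0.3], [[-2.5, -2, 0], 0, 0.3], [[-1.4, -1, 0], 0, 0.3], [[0, 0, 0], 0, 0.3]]'

```text
time: 40.0
tool_pos: [0.5252, 0.0878, 0.2846]
orientation: [0.0, 0.712, 0.702, 0.0]
wrist_force: [1.2, 0.4, -0.0]
opening: 0.7
grip_force: 0.0
```

```bash
python3 - <<'E'
from look import *
look(ts=('open_1',))
E
```

```text
40.0 [0.5252 0.0878 0.2846] psi -0.8263686290405019 0.13352221745244755
top open_1 0.69 568 [ 0.6394 -0.2005] 0.289
side open_1 0.83 564 [ 0.6464 -0.2013] 0.167
side open_1 0.78 493 [0.6211 0.1757] 0.376
side open_1 0.63 419 [0.5303 0.091 ] 0.594
```

Descend −13.5 cm onto open_2, grasp and lift.

Emit:
step_arm --moves '[[[0, 0.1, -4], 0, 0.3], [[0, 0, -4], 0, 0.3], [[0, 0, -3], 0, 0.3], [[0, 0, -1.5], 0, 0.3], [[0, 0, -0.6], 0, 0.3], [[0, 0, -0.4], 0, 0.3], [[0, 0, 0], 0, 0.6], [[0, 0, 0], 0, 0.8]]'

```text
time: 41.0
tool_pos: [0.5278, 0.0901, 0.1503]
orientation: [0.001, 0.712, 0.703, 0.001]
wrist_force: [0.4, -0.2, -0.1]
opening: 0.542
grip_force: 0.0
```

Emit:
step_arm --moves '[[[0, 0, 0], 0, 1], [[0, 0, 0], 0, 1], [[0, 0, 0], 0, 1], [[0, 0, 0], 0, 1], [[0, 0, 0], 0, 1]]'

```text
time: 41.5
tool_pos: [0.5268, 0.0899, 0.1489]
orientation: [0.0, 0.712, 0.702, 0.0]
wrist_force: [0.9, 0.5, -0.3]
opening: 0.145
grip_force: 30.0
```

Emit:
step_arm --moves '[[[0, 0, 0.5], 0, 1], [[0, 0, 1.5], 0, 1], [[0, 0, 3], 0, 1], [[0, 0, 3.5], 0, 1], [[0, 0, 3.5], 0, 1], [[0, 0, 2.5], 0, 1], [[0, 0, 1.5], 0, 1], [[0, 0, 0], 0, 1]]'

```text
time: 42.3
tool_pos: [0.5277, 0.0901, 0.3118]
orientation: [0.002, 0.712, 0.703, 0.002]
wrist_force: [0.9, 0.3, -4.4]
opening: 0.146
grip_force: 30.0
```

Emit:
step_arm --moves '[[[0.4, -0.4, 0], 0, 1], [[0.9, -0.9, 0], 0, 1], [[1.4, -1.4, 0], 0, 1], [[1.8, -1.7, 0], 0, 1], [[2.0, -1.9, 0], 0, 1], [[1.8, -1.7, 0], 0, 1], [[1.3, -1.2, 0], 0, 1], [[0.8, -0.8, 0], 0, 1]]'

```text
time: 43.1
tool_pos: [0.6316, -0.0121, 0.3072]
orientation: [-0.001, 0.712, 0.702, -0.001]
wrist_force: [-0.7, -0.7, -4.1]
opening: 0.143
grip_force: 30.0
```

Emit:
step_arm --moves '[[[0.4, -0.4, 0], 0, 1], [[0.2, -0.2, 0], 0, 1], [[0, 0, 0], 0, 1], [[0, 0, 0], 0, 1]]'

```text
time: 43.5
tool_pos: [0.6361, -0.0155, 0.3089]
orientation: [-0.0, 0.711, 0.703, 0.0]
wrist_force: [0.4, 0.1, -3.7]
opening: 0.153
grip_force: 30.0
```

Emit:
step_arm --moves '[[[0, 0, -1.5], 0, 1], [[0, 0, -3], 0, 1], [[0, 0, -3.5], 0, 1], [[0, 0, -3], 0, 1], [[0, 0, -2.5], 0, 1], [[0, 0, -1.2], 0, 1], [[0, 0, -0.6], 0, 1], [[0, 0, 0], 0, 1]]'

```text
time: 44.3
tool_pos: [0.6363, -0.0159, 0.1553]
orientation: [-0.0, 0.712, 0.703, -0.0]
wrist_force: [0.2, -0.3, -3.5]
opening: 0.148
grip_force: 30.0
```

Emit:
step_arm --moves '[[[0, 0, -0.4], 0, 1], [[0, 0, -0.3], 0, 1], [[0, 0, 0], 0, 1], [[0, 0, 0], 0, 0.8], [[0, 0, 0], 0, 0.6], [[0, 0, 0], 0, 0.4], [[0, 0, 0], 0, 0.3], [[0, 0, 0.5], 0, 0.3]]'

```text
time: 45.1
tool_pos: [0.6362, -0.0161, 0.1534]
orientation: [-0.0, 0.712, 0.702, -0.0]
wrist_force: [-0.4, -0.2, 1.2]
opening: 0.542
grip_force: 0.0
```

Emit:
step_arm --moves '[[[0, 0, 2], 0, 0.3], [[0, 0, 4], 0, 0.3], [[0, 0, 2], 0, 0.3], [[-3.5, 1.2, 0], 0, 0.3], [[-4, 1.2, 0], 0, 0.3], [[-4, 1.2, 0], 0, 0.3], [[-4, 1.2, 0], 0, 0.3], [[-3.5, 1.2, 0], 0, 0.3]]'

```text
time: 45.9
tool_pos: [0.4447, 0.0442, 0.234]
orientation: [0.0, 0.712, 0.702, 0.0]
wrist_force: [0.6, -0.0, 0.1]
opening: 0.699
grip_force: 0.0
```

Emit:
step_arm --moves '[[[-1.3, 0.4, 0], 0, 0.3], [[0, 0, 0], 0, 0.3], [[0, 0, 0], 0, 0.3]]'

```text
time: 46.2
tool_pos: [0.4349, 0.0478, 0.2345]
orientation: [0.001, 0.712, 0.703, 0.001]
wrist_force: [0.4, -0.2, -0.5]
opening: 0.7
grip_force: 0.0
```

```bash
python3 - <<'E'
from look import *
look()
im=snap('top'); im2=snap('side')
cv2.imwrite('pics/k.png',np.vstack([cv2.resize(i,None,fx=2.4,fy=2.4,interpolation=cv2.INTER_CUBIC)[:300] for i in (im[120:250,140:450,::-1],im2[150:290,130:440,::-1])]))
E
```

```text
46.2 [0.4349 0.0478 0.2345] psi -0.7275715020367386 0.06548965023453744
top open_1 0.94 471 [0.6032 0.163 ] 0.538
top open_1 0.66 557 [ 0.6372 -0.1997] 0.336
top open_1 0.66 555 [ 0.6303 -0.0163] 0.205
top sleeve_1 0.57 226 [ 0.3834 -0.2157] 0.191
top sleeve_1 0.51 264 [ 0.498  -0.1868] 0.074
side open_1 0.74 521 [ 0.6462 -0.2036] 0.175
side open_1 0.63 442 [0.6229 0.1719] 0.166
side open_1 0.55 451 [ 0.6329 -0.0173] 0.533
side sleeve_1 0.9 398 [ 0.3829 -0.2164] 0.067
side sleeve_1 0.79 363 [0.4339 0.0492] 0.066
side sleeve_1 0.72 310 [ 0.5012 -0.1854] 0.215
side sleeve_1 0.59 379 [ 0.5424 -0.0005] 0.172
```

View pics/k.png

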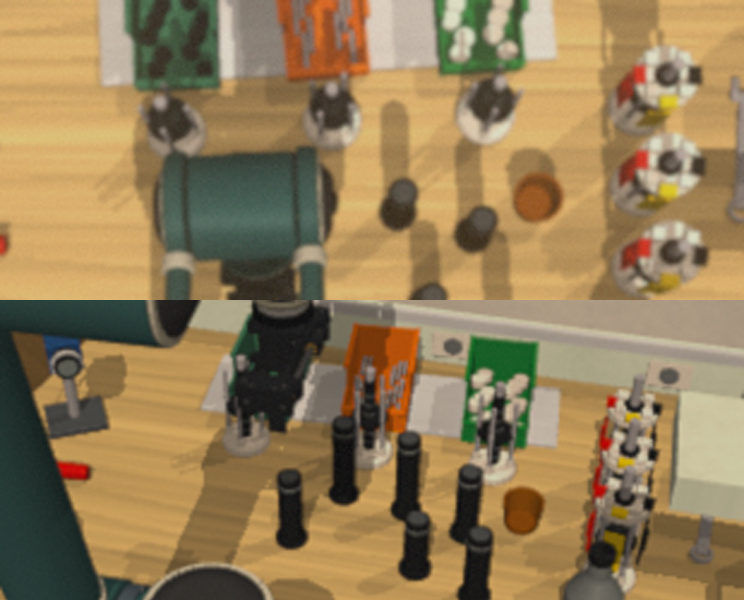

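Emit:
step_arm --moves '[[[0, 0, -4], 0, 0.3], [[0, 0, -4], 0, 0.3], [[0, 0, -2.5], 0, 0.3], [[0, 0, -1.5], 0, 0.3], [[0, 0, -0.8], 0, 0.3], [[0, 0, -0.3], 0, 0.3], [[0, 0, 0], 0, 0.6], [[0, 0, 0], 0, 0.8]]'

```text
time: 47.4
tool_pos: [0.4345, 0.0479, 0.1037]
orientation: [0.001, 0.712, 0.703, 0.001]
wrist_force: [0.3, 0.1, -0.3]
opening: 0.547
grip_force: 0.0
```

Emit:
step_arm --moves '[[[0, 0, 0], 0, 1], [[0, 0, 0], 0, 1], [[0, 0, 0], 0, 1], [[0, 0, 0], 0, 1]]'

```text
time: 47.8
tool_pos: [0.434, 0.0479, 0.1035]
orientation: [0.0, 0.712, 0.703, 0.0]
wrist_force: [-1.9, -0.2, 5.4]
opening: 0.379
grip_force: 29.9
```

Emit:
step_arm --moves '[[[0, 0, 0.5], 0, 1], [[0, 0, 1.5], 0, 1], [[0, 0, 3], 0, 1], [[0, 0, 3.5], 0, 1], [[0, 0, 3.5], 0, 1], [[0, 0, 2.5], 0, 1], [[0, 0, 1.5], 0, 1], [[0, 0, 0], 0, 1]]'

```text
time: 48.6
tool_pos: [0.4348, 0.048, 0.2648]
orientation: [0.001, 0.712, 0.702, 0.002]
wrist_force: [0.0, 0.0, -2.1]
opening: 0.376
grip_force: 29.9
```

Emit:
step_arm --moves '[[[0.1, 0.6, 0], 0, 1], [[0.3, 1.5, 0], 0, 1], [[0.6, 2.3, 0], 0, 1], [[1.0, 2.8, 0], 0, 1], [[1.4, 2.8, 0], 0, 1], [[1.8, 2.6, 0], 0, 1], [[2.1, 2.3, 0], 0, 1], [[2.3, 1.9, 0], 0, 1]]'

```text
time: 49.4
tool_pos: [0.5286, 0.2174, 0.2595]
orientation: [-0.001, 0.711, 0.703, -0.002]
wrist_force: [0.8, -0.5, -1.4]
opening: 0.375
grip_force: 29.9
```

Emit:
step_arm --moves '[[[2.4, 1.5, 0], 0, 1], [[2.2, 1.0, 0], 0, 1], [[1.8, 0.6, 0], 0, 1], [[1.3, 0.3, 0], 0, 1], [[0.8, 0.1, 0], 0, 1], [[0.3, 0, 0], 0, 1], [[0, 0, 0], 0, 1], [[0, 0, 0], 0, 1]]'

```text
time: 50.2
tool_pos: [0.617, 0.2505, 0.2627]
orientation: [-0.0, 0.712, 0.702, -0.0]
wrist_force: [0.1, 0.0, -1.8]
opening: 0.375
grip_force: 29.9
```

Emit:
step_arm --moves '[[[0, 0, -1.5], 0, 1], [[0, 0, -3], 0, 1], [[0, 0, -3.5], 0, 1], [[0, 0, -3], 0, 1], [[0, 0, -2.5], 0, 1], [[0, 0, -1.2], 0, 1], [[0, 0, -0.6], 0, 1], [[0, 0, 0], 0, 1]]'

```text
time: 51.0
tool_pos: [0.6172, 0.2508, 0.1093]
orientation: [-0.0, 0.712, 0.703, -0.0]
wrist_force: [0.2, 0.5, -0.7]
opening: 0.379
grip_force: 29.9
```

Emit:
step_arm --moves '[[[0, 0, -0.4], 0, 1], [[0, 0, -0.3], 0, 1], [[0, 0, 0], 0, 1], [[0, 0, 0], 0, 0.6], [[0, 0, 0], 0, 0.4], [[0, 0, 0], 0, 0.3], [[0, 0, 0.5], 0, 0.3], [[0, 0, 2], 0, 0.3]]'

```text
time: 51.8
tool_pos: [0.6157, 0.2502, 0.1256]
orientation: [-0.001, 0.712, 0.703, -0.002]
wrist_force: [-1.0, -0.2, 0.2]
opening: 0.694
grip_force: 0.0
```

Emit:
step_arm --moves '[[[0, 0, 4], 0, 0.3], [[0, 0, 4], 0, 0.3], [[0, 0, 3], 0, 0.3], [[-1.5, -2, 0], 0, 0.3], [[-1.5, -4.5, 0], 0, 0.3], [[-1.5, -4.5, 0], 0, 0.3], [[-1.5, -4.5, 0], 0, 0.3], [[-1.5, -4.5, 0], 0, 0.3]]'

```text
time: 52.6
tool_pos: [0.5418, 0.0495, 0.2384]
orientation: [0.0, 0.711, 0.703, 0.0]
wrist_force: [1.6, -1.1, -0.1]
opening: 0.7
grip_force: 0.0
```

Emit:
step_arm --moves '[[[-1.5, -4.5, 0], 0, 0.3], [[-1.5, -4.5, 0], 0, 0.3], [[-1.3, -4.5, 0], 0, 0.3], [[0, -4.5, 0], 0, 0.3], [[0, -4, 0], 0, 0.3], [[0, -1.7, 0], 0, 0.3], [[0, 0, 0], 0, 0.3]]'

```text
time: 53.3
tool_pos: [0.4995, -0.1879, 0.2381]
orientation: [0.0, 0.713, 0.701, 0.0]
wrist_force: [0.0, 0.3, -0.4]
opening: 0.698
grip_force: 0.0
```

```bash
python3 - <<'E'
from look import *
look()
E
```

```text
53.3 [ 0.4995 -0.1879  0.2381] psi -0.9371897569437522 -0.3900773667904036
top open_1 0.73 552 [0.6145 0.1688] 0.295
top open_1 0.65 535 [ 0.6233 -0.0158] 0.327
top sleeve_1 0.75 324 [0.6175 0.2513] 0.087
side open_1 0.7 569 [ 0.6623 -0.2287] 0.149
side open_1 0.69 581 [0.6177 0.1724] 0.128
side open_1 0.55 326 [ 0.6465 -0.0231] 0.829
side open_1 0.49 802 [0.2833 0.3781] 0.496
side sleeve_1 0.83 375 [ 0.3856 -0.2168] 0.106
side sleeve_1 0.6 338 [ 0.5024 -0.185 ] 0.179
```

The unit at bin_c seems to have been knocked, from about (0.646, −0.204) to (0.662, −0.229). I'll finish this sleeve, then mend that.

Emit:
step_arm --moves '[[[0, 0.1, -4], 0, 0.3], [[0, 0, -4], 0, 0.3], [[0, 0, -2.5], 0, 0.3], [[0, 0, -1.5], 0, 0.3], [[0, 0, -1.1], 0, 0.3], [[0, 0, -0.4], 0, 0.3], [[0, 0, 0], 0, 0.6], [[0, 0, 0], 0, 0.8]]'

```text
time: 54.4
tool_pos: [0.5006, -0.1855, 0.104]
orientation: [0.001, 0.712, 0.703, 0.0]
wrist_force: [-0.9, -0.3, 0.8]
opening: 0.541
grip_force: 0.0
```

Emit:
step_arm --moves '[[[0, 0, 0], 0, 1], [[0, 0, 0], 0, 1], [[0, 0, 0], 0, 1], [[0, 0, 0], 0, 1]]'

```text
time: 54.8
tool_pos: [0.5, -0.1855, 0.1037]
orientation: [0.001, 0.712, 0.702, 0.0]
wrist_force: [-1.9, 1.1, 5.7]
opening: 0.377
grip_force: 29.9
```

Emit:
step_arm --moves '[[[0, 0, 0.5], 0, 1], [[0, 0, 1.5], 0, 1], [[0, 0, 3], 0, 1], [[0, 0, 3.5], 0, 1], [[0, 0, 3.5], 0, 1], [[0, 0, 2.5], 0, 1], [[0, 0, 1.5], 0, 1], [[0, 0, 0], 0, 1]]'

```text
time: 55.6
tool_pos: [0.5009, -0.1856, 0.2657]
orientation: [0.002, 0.712, 0.703, 0.001]
wrist_force: [-0.1, 0.0, -2.4]
opening: 0.372
grip_force: 29.9
```

Emit:
step_arm --moves '[[[0, 0.6, 0], 0, 1], [[0, 1.4, 0], 0, 1], [[0.2, 2.2, 0], 0, 1], [[0.3, 2.8, 0], 0, 1], [[0.5, 3.2, 0], 0, 1], [[0.7, 3.2, 0], 0, 1], [[1.0, 3.0, 0], 0, 1], [[1.4, 2.6, 0], 0, 1]]'

```text
time: 56.4
tool_pos: [0.5389, 0.0076, 0.2605]
orientation: [-0.002, 0.711, 0.703, -0.001]
wrist_force: [0.6, -0.0, -1.6]
opening: 0.373
grip_force: 29.9
```

Emit:
step_arm --moves '[[[1.9, 2.2, 0], 0, 1], [[2.0, 1.6, 0], 0, 1], [[1.9, 1.0, 0], 0, 1], [[1.5, 0.6, 0], 0, 1], [[1.0, 0.3, 0], 0, 1], [[0.5, 0.2, 0], 0, 1], [[0, 0, 0], 0, 1], [[0, 0, 0], 0, 1]]'

```text
time: 57.2
tool_pos: [0.6278, 0.0637, 0.2622]
orientation: [-0.0, 0.712, 0.702, -0.001]
wrist_force: [0.4, 0.2, -3.2]
opening: 0.374
grip_force: 29.9
```

Emit:
step_arm --moves '[[[0, 0, -1.5], 0, 1], [[0, 0, -3], 0, 1], [[0, 0, -3.5], 0, 1], [[0, 0, -3], 0, 1], [[0, 0, -2.5], 0, 1], [[0, 0, -1.2], 0, 1], [[0, 0, -0.6], 0, 1], [[0, 0, 0], 0, 1]]'

```text
time: 58.0
tool_pos: [0.6282, 0.0637, 0.1093]
orientation: [-0.0, 0.712, 0.702, -0.0]
wrist_force: [0.6, 0.1, -1.8]
opening: 0.38
grip_force: 29.9
```

Emit:
step_arm --moves '[[[0, 0, -0.4], 0, 1], [[0, 0, -0.3], 0, 1], [[0, 0, 0], 0, 1], [[0, 0, 0], 0, 0.6], [[0, 0, 0], 0, 0.4], [[0, 0, 0], 0, 0.3], [[0, 0, 0.5], 0, 0.3], [[0, 0, 2], 0, 0.3]]'

```text
time: 58.8
tool_pos: [0.6266, 0.0638, 0.1257]
orientation: [-0.002, 0.712, 0.702, -0.002]
wrist_force: [0.9, -0.4, 0.3]
opening: 0.695
grip_force: 0.0
```

Emit:
step_arm --moves '[[[0, 0, 4], 0, 0.3], [[0, 0, 4], 0, 0.3], [[-1, 0, 3], 0, 0.3], [[-2.5, -2, 0], 0, 0.3], [[-3, -3.5, 0], 0, 0.3], [[-3, -3.5, 0], 0, 0.3], [[-3, -3.5, 0], 0, 0.3], [[-3, -3.5, 0], 0, 0.3]]'

```text
time: 59.6
tool_pos: [0.4723, -0.0971, 0.2383]
orientation: [0.001, 0.711, 0.703, 0.0]
wrist_force: [0.1, -1.3, 0.5]
opening: 0.698
grip_force: 0.0
```

Emit:
step_arm --moves '[[[-3, -3.5, 0], 0, 0.3], [[-3, -3.5, 0], 0, 0.3], [[-2, -3, 0], 0, 0.3], [[-0.9, -2, 0], 0, 0.3], [[0, 0, 0], 0, 0.3], [[0, 0, 0], 0, 0.3]]'

```text
time: 60.2
tool_pos: [0.3846, -0.2162, 0.2381]
orientation: [0.0, 0.712, 0.702, 0.0]
wrist_force: [0.3, 0.5, 1.1]
opening: 0.7
grip_force: 0.0
```

```bash
python3 - <<'E'
from look import *
look()
E
```

```text
60.2 [ 0.3846 -0.2162  0.2381] psi -0.8415773263885455 -0.5545498923181794
top open_1 0.9 519 [0.6122 0.1675] 0.433
top open_1 0.67 612 [ 0.6567 -0.2278] 0.166
top open_1 0.6 544 [ 0.6274 -0.0179] 0.239
top sleeve_1 0.52 302 [0.6164 0.2509] 0.087
top sleeve_1 0.5 291 [0.6279 0.0631] 0.057
side open_1 0.83 490 [0.6171 0.1678] 0.329
side open_1 0.76 265 [ 0.6697 -0.2316] 1.422
side open_1 0.63 440 [ 0.6396 -0.0203] 0.441
side sleeve_1 0.79 381 [ 0.3844 -0.2163] 0.085
side sleeve_1 0.71 301 [0.6187 0.2518] 0.081
side sleeve_1 0.56 283 [0.6297 0.0631] 0.156
```

Emit:
step_arm --moves '[[[0, 0, -4], 0, 0.3], [[0, 0, -4], 0, 0.3], [[0, 0, -2.5], 0, 0.3], [[0, 0, -1.5], 0, 0.3], [[0, 0, -1.1], 0, 0.3], [[0, 0, -0.4], 0, 0.3], [[0, 0, 0], 0, 0.6], [[0, 0, 0], 0, 0.8]]'

```text
time: 61.3
tool_pos: [0.3853, -0.2165, 0.1036]
orientation: [0.001, 0.712, 0.703, 0.0]
wrist_force: [-0.5, 0.3, -0.3]
opening: 0.544
grip_force: 0.0
```

Emit:
step_arm --moves '[[[0, 0, 0], 0, 1], [[0, 0, 0], 0, 1], [[0, 0, 0], 0, 1], [[0, 0, 0], 0, 1]]'

```text
time: 61.7
tool_pos: [0.3849, -0.2165, 0.1035]
orientation: [0.001, 0.712, 0.703, -0.0]
wrist_force: [-1.7, -0.3, 5.6]
opening: 0.376
grip_force: 29.8
```

Emit:
step_arm --moves '[[[0, 0, 0.5], 0, 1], [[0, 0, 1.5], 0, 1], [[0, 0, 3], 0, 1], [[0, 0, 3.5], 0, 1], [[0, 0, 3.5], 0, 1], [[0, 0, 2.5], 0, 1], [[0, 0, 1.5], 0, 1], [[0, 0, 0], 0, 1]]'

```text
time: 62.5
tool_pos: [0.3856, -0.2167, 0.2647]
orientation: [0.002, 0.712, 0.703, 0.001]
wrist_force: [-0.1, -0.4, -2.4]
opening: 0.38
grip_force: 29.8
```

Emit:
step_arm --moves '[[[0.5, 0.2, 0], 0, 1], [[1.1, 0.5, 0], 0, 1], [[1.8, 0.8, 0], 0, 1], [[2.4, 1.0, 0], 0, 1], [[2.7, 1.1, 0], 0, 1], [[2.8, 1.1, 0], 0, 1], [[2.8, 1.1, 0], 0, 1], [[2.7, 1.0, 0], 0, 1]]'

```text
time: 63.3
tool_pos: [0.5535, -0.1464, 0.2601]
orientation: [-0.002, 0.711, 0.703, -0.001]
wrist_force: [-0.0, 0.6, -2.0]
opening: 0.375
grip_force: 29.8
```

Emit:
step_arm --moves '[[[2.5, 0.9, 0], 0, 1], [[2.1, 0.7, 0], 0, 1], [[1.7, 0.4, 0], 0, 1], [[1.2, 0.3, 0], 0, 1], [[0.7, 0.2, 0], 0, 1], [[0.3, 0, 0], 0, 1], [[0, 0, 0], 0, 1], [[0, 0, 0], 0, 1]]'

```text
time: 64.1
tool_pos: [0.637, -0.1234, 0.2627]
orientation: [-0.0, 0.712, 0.702, -0.0]
wrist_force: [-0.0, -0.4, -3.5]
opening: 0.378
grip_force: 29.8
```

Emit:
step_arm --moves '[[[0, 0, -1.5], 0, 1], [[0, 0, -3], 0, 1], [[0, 0, -3.5], 0, 1], [[0, 0, -3], 0, 1], [[0, 0, -2.5], 0, 1], [[0, 0, -1.2], 0, 1], [[0, 0, -0.6], 0, 1], [[0, 0, 0], 0, 1]]'

```text
time: 64.9
tool_pos: [0.6372, -0.1232, 0.1093]
orientation: [-0.0, 0.712, 0.702, -0.0]
wrist_force: [-0.7, -0.4, -1.6]
opening: 0.379
grip_force: 29.8
```

Release and back off to a viewing pose.

Emit:
step_arm --moves '[[[0, 0, -0.4], 0, 1], [[0, 0, -0.3], 0, 1], [[0, 0, 0], 0, 1], [[0, 0, 0], 0, 0.6], [[0, 0, 0], 0, 0.4], [[0, 0, 0], 0, 0.3], [[0, 0, 0.5], 0, 0.3], [[0, 0, 2], 0, 0.3]]'

```text
time: 65.7
tool_pos: [0.6357, -0.1227, 0.1257]
orientation: [-0.002, 0.712, 0.702, -0.001]
wrist_force: [0.1, 0.5, -0.1]
opening: 0.697
grip_force: 0.0
```

Emit:
step_arm --moves '[[[0, 0, 4], 0, 0.3], [[0, 0, 4], 0, 0.3], [[0, 0, 4], 0, 0.3], [[-3, 0, 4], 0, 0.3], [[-4, 0, 0], 0, 0.3], [[-4, 0, 0], 0, 0.3], [[-4, 0, 0], 0, 0.3], [[-4, 0, 0], 0, 0.3]]'

```text
time: 66.5
tool_pos: [0.446, -0.123, 0.2883]
orientation: [0.0, 0.712, 0.703, 0.0]
wrist_force: [-0.1, -0.2, 0.1]
opening: 0.703
grip_force: 0.0
```

```bash
python3 - <<'E'
from look import *
look()
im=snap('top')
def ov(c,im,x,y,W,k=7,w=50):
    u,v=proj(c,[x,y,.07]); u0,v0=int(u)-w//2,int(v)-w//2
    o=cv2.resize(im[v0:v0+w,u0:u0+w,::-1],None,fx=k,fy=k,interpolation=cv2.INTER_CUBIC)
    for h,r in W:
        P=((circ(c,x,y,h,r)-[u0,v0]+.5)*k).astype(np.int32); cv2.polylines(o,[P],True,(0,255,0),1)
    return cv2.resize(o,(260,260))
s=snap('side'); O=((0,.036),(.131,.03),(.158,.007))
L=((.6201,.1708),(.6362,-.0159),(.662,-.229))
cv2.imwrite('pics/n.png',np.vstack([np.hstack([ov(c,i,*l,O) for l in L]) for c,i in(('top',im),('side',s))]))
E
```

```text
66.5 [ 0.446  -0.123   0.2883] psi -0.7300900825119925 -0.31003941049523887
top open_1 0.86 596 [0.6109 0.1668] 0.246
top open_1 0.79 578 [ 0.6526 -0.2258] 0.31
top open_1 0.77 481 [ 0.6204 -0.0159] 0.482
top sleeve_1 0.65 266 [0.6284 0.0632] 0.13
top sleeve_1 0.64 306 [0.6163 0.2507] 0.077
side open_1 0.76 509 [0.6205 0.1716] 0.259
side open_1 0.65 443 [ 0.6639 -0.2251] 0.393
side open_1 0.57 445 [ 0.6398 -0.0151] 0.539
side sleeve_1 0.76 313 [0.6292 0.0636] 0.065
side sleeve_1 0.72 295 [ 0.6382 -0.1225] 0.134
side sleeve_1 0.64 333 [ 0.4143 -0.1306] 0.212
side sleeve_1 0.58 280 [0.6199 0.2524] 0.148
```

View pics/n.png

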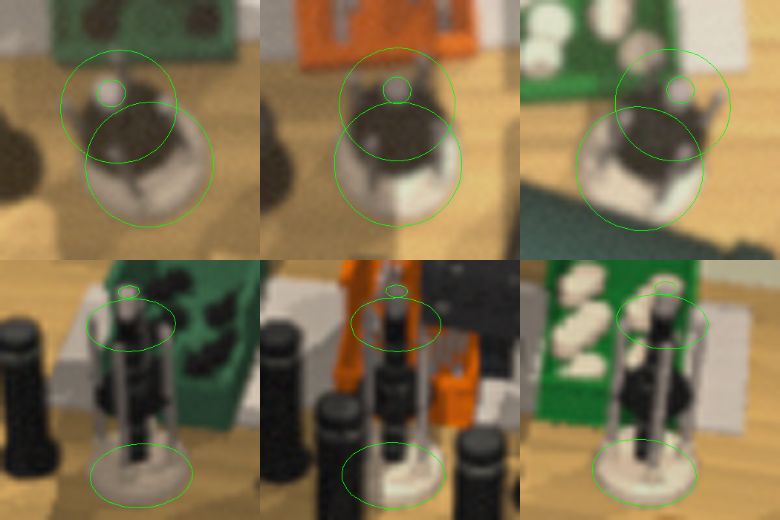

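Emit:
step_arm --moves '[[[3, -1.5, 0], 0, 0.3], [[3.5, -1.7, 0], 0, 0.3], [[3.5, -1.7, 0], 0, 0.3], [[3.5, -1.7, 0], 0, 0.3], [[3.5, -1.7, 0], 0, 0.3], [[3, -1.5, 0], 0, 0.3], [[1.6, -0.8, 0], 0, 0.3], [[0, 0, 0], 0, 0.3]]'

```text
time: 67.7
tool_pos: [0.666, -0.23, 0.2856]
orientation: [-0.001, 0.712, 0.703, -0.0]
wrist_force: [0.5, -0.8, -0.1]
opening: 0.698
grip_force: 0.0
```

Emit:
step_arm --moves '[[[0, 0, -4], 0, 0.3], [[0, 0, -4], 0, 0.3], [[0, 0, -3], 0, 0.3], [[0, 0, -1.8], 0, 0.3], [[0, 0, -0.9], 0, 0.3], [[0, 0, 0], 0, 0.3]]'

```text
time: 68.3
tool_pos: [0.6631, -0.2287, 0.1497]
orientation: [-0.001, 0.712, 0.703, -0.0]
wrist_force: [0.2, 0.5, -0.7]
opening: 0.701
grip_force: 0.0
```

Emit:
step_arm --moves '[[[0, 0, 0], 0, 0.6], [[0, 0, 0], 0, 0.8], [[0, 0, 0], 0, 1], [[0, 0, 0], 0, 1], [[0, 0, 0], 0, 1], [[0, 0, 0], 0, 1], [[0, 0, 0], 0, 1]]'

```text
time: 69.0
tool_pos: [0.6632, -0.2292, 0.1508]
orientation: [-0.0, 0.712, 0.703, -0.0]
wrist_force: [-1.9, 0.2, 1.7]
opening: 0.146
grip_force: 30.0
```

Emit:
step_arm --moves '[[[0, 0, 0.5], 0, 1], [[0, 0, 1.0], 0, 1], [[-0.2, 0.3, 0], 0, 1], [[-0.4, 0.6, 0], 0, 1], [[-0.6, 0.7, 0], 0, 1], [[-0.4, 0.6, 0], 0, 1], [[-0.3, 0.4, 0], 0, 1], [[0, 0, 0], 0, 1]]'

```text
time: 69.8
tool_pos: [0.6438, -0.2021, 0.1655]
orientation: [-0.0, 0.711, 0.703, -0.0]
wrist_force: [0.2, -0.2, -3.7]
opening: 0.152
grip_force: 30.0
```

Emit:
step_arm --moves '[[[0, 0, 0], 0, 1], [[0, 0, -0.6], 0, 1], [[0, 0, -0.5], 0, 1], [[0, 0, -0.3], 0, 1], [[0, 0, -0.1], 0, 1], [[0, 0, 0], 0, 1]]'

```text
time: 70.4
tool_pos: [0.6446, -0.2033, 0.1508]
orientation: [0.0, 0.712, 0.702, -0.0]
wrist_force: [-0.7, -0.0, -1.0]
opening: 0.148
grip_force: 30.0
```

Emit:
step_arm --moves '[[[0, 0, 0], 0, 0.8], [[0, 0, 0], 0, 0.6], [[0, 0, 0], 0, 0.4], [[0, 0, 0], 0, 0.3], [[0, 0, 0.5], 0, 0.3], [[0, 0, 2], 0, 0.3], [[0, 0, 4], 0, 0.3], [[0, 0, 4], 0, 0.3]]'

```text
time: 71.2
tool_pos: [0.6439, -0.2029, 0.256]
orientation: [-0.001, 0.712, 0.702, -0.0]
wrist_force: [1.5, -1.0, 0.5]
opening: 0.699
grip_force: 0.0
```

Emit:
step_arm --moves '[[[-3, 1, 4], 0, 0.3], [[-4, 2, 2], 0, 0.3], [[-4, 4, 0], 0, 0.3], [[-4, 4, 0], 0, 0.3], [[-4, 4, 0], 0, 0.3], [[-3, 4, 0], 0, 0.3], [[0, 4.5, 0], 0, 0.3], [[0, 4.5, 0], 0, 0.3]]'

```text
time: 72.0
tool_pos: [0.4381, 0.064, 0.3161]
orientation: [0.001, 0.712, 0.702, 0.001]
wrist_force: [0.6, -0.6, -0.3]
opening: 0.701
grip_force: 0.0
```

Emit:
step_arm --moves '[[[0, 4.5, 0], 0, 0.3], [[0, 4.5, 0], 0, 0.3], [[0, 4.5, 0], 0, 0.3], [[0, 4.5, 0], 0, 0.3], [[0, 4.5, 0], 0, 0.3], [[0, 4.5, 0], 0, 0.3], [[0, 4, 0], 0, 0.3], [[0, 0, 0], 0, 0.3]]'

```text
time: 72.8
tool_pos: [0.4385, 0.377, 0.315]
orientation: [-0.001, 0.71, 0.704, 0.001]
wrist_force: [0.1, 0.2, 0.1]
opening: 0.698
grip_force: 0.0
```

```bash
python3 - <<'E'
from look import *
look(ts=('open_1','sleeve_1','done_a','short_1','long_1'))
im=snap('top')
def ov(c,im,x,y,W,k=7,w=50):
    u,v=proj(c,[x,y,.07]); u0,v0=int(u)-w//2,int(v)-w//2
    o=cv2.resize(im[v0:v0+w,u0:u0+w,::-1],None,fx=k,fy=k,interpolation=cv2.INTER_CUBIC)
    for h,r in W:
        P=((circ(c,x,y,h,r)-[u0,v0]+.5)*k).astype(np.int32); cv2.polylines(o,[P],True,(0,255,0),1)
    return cv2.resize(o,(260,260))
s=snap('side'); O=((0,.036),(.131,.03),(.158,.007)); S=((0,.023),(.115,.017)); U=((0,.036),(.143,.036),(.195,.007))
L=((.6447,-.2031,O),(.6380,-.1234,S),(.4575,-.39,U))
cv2.imwrite('pics/o.png',np.vstack([np.hstack([ov(c,i,*l) for l in L]) for c,i in(('top',im),('side',s))]))
E
```

```text
72.8 [0.4385 0.377  0.315 ] psi -0.5016168073938161 0.6745993034842677
top open_1 0.92 532 [ 0.6265 -0.0174] 0.278
top open_1 0.74 572 [0.6137 0.1677] 0.236
top open_1 0.7 553 [ 0.6378 -0.2009] 0.273
top sleeve_1 0.73 571 [ 0.6342 -0.0133] 0.475
top sleeve_1 0.67 299 [0.6155 0.2504] 0.099
top sleeve_1 0.62 273 [ 0.6344 -0.1228] 0.114
top sleeve_1 0.62 279 [0.6284 0.0619] 0.093
top sleeve_1 0.56 360 [ 0.537  -0.2587] 0.262
top done_a 0.8 908 [ 0.558  -0.3905] 0.064
top done_a 0.62 928 [ 0.6579 -0.3907] 0.076
top short_1 0.63 224 [ 0.4127 -0.13  ] 0.077
top long_1 0.77 266 [ 0.5246 -0.0962] 0.109
top long_1 0.5 269 [ 0.5369 -0.0028] 0.093
side open_1 0.87 573 [ 0.6406 -0.2026] 0.196
side open_1 0.61 498 [ 0.6411 -0.0182] 0.322
side open_1 0.57 503 [0.6192 0.1712] 0.262
side sleeve_1 0.86 280 [ 0.6385 -0.1218] 0.189
side sleeve_1 0.84 299 [0.6186 0.2521] 0.094
side sleeve_1 0.78 265 [0.6304 0.0632] 0.212
side done_a 0.55 401 [ 0.6731 -0.3939] 1.508
side done_a 0.55 312 [0.6326 0.2575] 1.782
side short_1 0.78 297 [ 0.4123 -0.1309] 0.153
side long_1 0.69 382 [ 0.5275 -0.0949] 0.141
side long_1 0.64 351 [ 0.5387 -0.0018] 0.136
```

View pics/o.png

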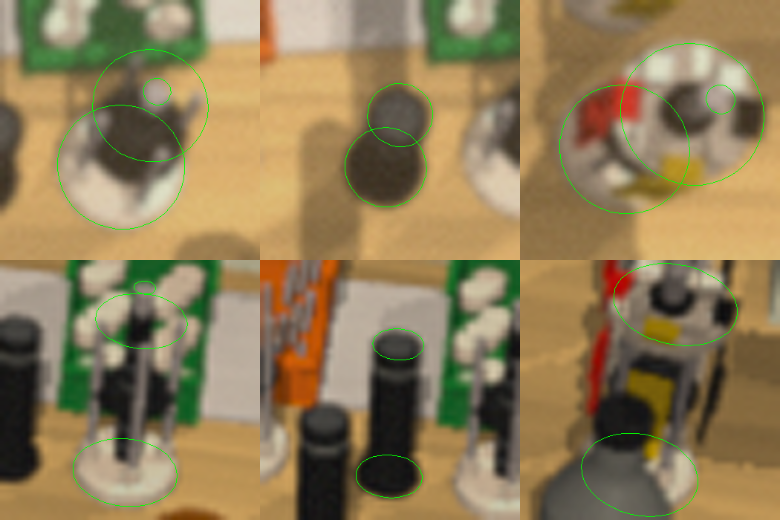

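Every overlay matches its target, and the gripper is clear of everything.

```bash
python3 -c "
from station import close_job
print(close_job())"
```

```text
the job is handed in; nothing more can be done
None
```

I handed the job in: the finished unit was shown label, red, black and stands at the robot's end of the row (re-set once after landing 10 mm off), and each of the three open units stands at its own bin with a 115 mm sleeve on its left, bin_c's unit put back after being knocked; final pictures agree to a few mm.

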